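Ready the melting can: clock the screw-in thermometer and put on the lid

ROBOT

A 6-joint arm with a two-finger parallel gripper is mounted at the origin on a cart in front of the work surface, level with it; the furniture and walls round the work are solid. World frame = base frame: x ahead of the robot, y to its left, z up, the work surface at z = 0. Lengths are in mm, angles in rad, forces in N, time in s.
With the tool pointing down it reaches from about 350 to 875 mm from the base axis. Payload 4.2 kg.
Tool frame: the origin (TCP) lies midway between the tips of the shut fingers; the grasp point (between the pads) lies 19 mm behind it; z points along the fingers, y is the direction in which the jaws open and shut (so a half turn about z gives the same grasp; the last joint's range is limited). The gripper opens to 85 mm and grips with 20 to 120 N. Pads are 22 mm wide; open, the fingers measure 114 mm over their backs; the gripper's body (76 mm by 85 mm) begins 54 mm behind the grasp point. The pads swing forward as they close: fully open they stand 13 mm farther back than shut.
Start: joints at [-1.003, 0.385, 0.008, 0, -1.194, -0.259], TCP at [189.963, -595.41, 208.212] pointing down, gripper open.
Joint ranges: [-3.14, 3.14], [-1.21, 2.06], [-1.07, 1.41], [-3.16, 2.05], [-2.99, -0.16], [-3.1, 3.1]. Speed limits (rad/s): [2.79, 2.79, 3.14, 3.14, 3.14, 3.14].

INTERFACE

Orientations are given as a unit quaternion [x, y, z, w].
In Python, from bench import arm gives the robot as it stands.
- The arm moves only by the tool send_rows, never from a script. Its arguments are lists of equal length, an entry for each row: "translation": the shift along the tool's x, y, z in mm, a list of three; "dr": the turn, a rotation vector about the tool's x, y, z in degrees, a list of three; "grip": the finger opening in mm, from 0 to 85.4. In form: {"translation": [[dx, dy, dz], ...], "dr": [[ax, ay, az], ...], "grip": [grip, ...]}. A call has exactly 5 rows; each row shifts and turns the commanded pose from where the row before left it, along the tool's axes as they then stand; what a row does not reach is not made up. A row lasts 1/8 s, in which the tool goes at most 62.5 mm and 10.7 degrees, less where a joint would pass 70% of its speed; a pose out of reach is approached as far as the arm can. A call with a gripper value outside its range is refused whole. The fingers move at their own pace and stop on an object; the grip force is fixed at half the most. Time passes only in rows, so rows that do not move let the fingers close, or fill a call up. It gives the time, the measured TCP pose, the force and the opening at its end, in the units of the state.
- arm.read_state(): the state, without advancing time (a new reading comes with each control period).
- arm.get_image(name): name is "scene" or "top" or "wrist"; returns the picture (400x640x3 uint8, red, green, blue); there is no depth.
- arm.camera_info(name): a dict with "fx", "fy", "cx", "cy" (pixels), "D" ([k1, k2, p1, p2, k3] as OpenCV has them; the pictures are not rectified), "cam_to_world" (4x4, takes a point from camera to world coordinates). Camera axes: x right, y down, z forward; pixel columns grow to the right and rows downward; lengths in mm; the calibration is good to about 2 mm. A picture is of the moment at which its call begins: read the wrist's pose just before it. camera_info takes no time and is no camera call; for the wrist camera it gives the pose at the moment of the call.
- arm.job_done(): hands the job in, once; it reports no verdict.
Trained networks look in the newest picture that a camera, given by its name, has taken for a name from the list of things; names that differ only in an ending like _2 or _b are one class to them, and where a whole thing is asked for, a point or a joint stands for the part that bears it (a point fixed in the world has none). Each returns a list of dicts, best first, with "confidence" (0 to 1); they miss things now and then, are a little off and sometimes report something else, mostly with a low value. They report only what shows in the picture. A call takes as long as a camera call. They do not tell look-alikes from the thing itself.
- arm.search_frame(thing, camera): "xyz" ([x, y, z] in mm, in world coordinates, good to about 4 mm: the middle of the surface that is visible of it).
- arm.place_of(thing, camera): "xyz" ([x, y, z] in mm, in world coordinates, good to about 4 mm: a listed point, or the origin of a listed thing).
The state is a dict: "clock": time; "joints": joint angles; "joint_vel": joint speeds; "joint_efforts": joint torques, N m; "position": TCP position; "ee_rot": TCP orientation; "contact_force": force on the tool from outside, world axes, zero at the start; "wrist_torque": the same for the moment, N m; "gripper_width": finger opening in mm.
Only numpy, scipy, OpenCV 4.12 (cv2) and the standard library are available. Lean on these libraries where they do the work, as an engineer would, in place of code of your own. Each camera call takes 0.05 s, during which the arm holds its last target.

TASK

Get the soap melting can ready to heat. Screw its thermometer further in, clockwise, the half turn or so that it still lacks, until the display stands level and the right way up for someone at the front of the can (buttons along the lower edge); there is no stop at that point, and screwing it past would crush the washer. Lower the steel lid gently onto the can's open neck so that it sits flush, and leave everything else on the table where it is.

Things in the scene. Friction and masses are not known exactly. Their poses are not given: they have to be found in the camera images.
- thermometer (a joint): screw turn of the thermometer, rad: 0 when it is as wanted, display level and upright; negative while it must still be screwed in (-2 = 2 rad of clockwise turning to go, seen from outside facing the display). Starts at -3.5 to -2.0. Turns stiffly (about 0.25 N m), stays where left; nothing stops it at 0, it runs on to +0.9. It sinks 2.5 mm a turn
- thermometer_head (a point): centre of the thermometer's head: a grey box 84 long (y), 46 wide (x), 28 mm thick (z), edges rounded, on a brass-nutted stem. z: the screw axis, out through the display, 30 degrees from vertical towards the can's front. x points to the display's upper long edge. Black face, pale blank window beside the upper long edge, three white buttons beside the lower one
- melter_mouth (a point): centre of the rim of the can's open neck, on the can's axis, 164 mm above the table; the neck is 104 mm across outside, 96 mm inside; axes as the can's
- lid_handle (a point): middle of the lid's handle, a black round bar 14 mm thick and 86 mm long along its x axis, on two posts 64 mm apart, free underneath for 23 mm or more. It is 52 mm above the lid's lowest point and 40 mm above the underside of the flange
- bowl_mid (a point): middle of a green bowl, 100 mm across and 48 mm high, loose; it stands on the other side from the lid, 24 mm above the table
- bar_right_mid (a point): middle of a pale soap bar, 42x63x26 mm, loose, lying in front of the can on its right half, 13 mm above the table
- bar_left_mid (a point): middle of the second pale soap bar, 43x63x26 mm, loose, lying in front of the can on its left half, 13 mm above the table
- melter: the melting can, fixed: steel, 224 mm across, on a black foot of 236 mm with a grey knob in front. Origin under its centre on the table; x points to its back, the thermometer stands in front (-x). Side grips reach 145 mm left and right, 94 mm high. Shoulder slopes up at 30 degrees from 110 mm height to the neck; the head's underside is 40 mm off it, its centre 113 mm before the can's axis and 172 mm up
- lid: the loose steel lid, 121 mm across its flange, about 0.25 kg; origin under the centre of its plug rim (88 mm across, 12 mm deep), which goes into the neck so that the flange rests on the rim. It starts lying on the table on its plug rim, in front of the can at its left or right
There are look-alikes about, which are no part of the job. What is shaped like the lid but purple is not meant.

How it is judged:
By the outcome, as a careful person would: the job done as asked, in the order asked, and still so for the second after the job is handed in, with the robot touching nothing.
It also fails if it takes over 72 s, if anything falls off the work surface, if the arm or the gripper's body presses on something with over 40 N, if the wrist force passes 120 N, or if a joint passes its speed limit or range.

## Working session

There is one attempt and no reset: what is moved stays moved. The work goes in short steps, Python scripts to look and compute and a tool call to move; the robot and the scene stay as the last step left them, time stands still between calls to the robot, and variables do not carry over. Pictures are saved under pics/ and viewed, and the job is handed in when it is done.

Besides the shell and the picture viewer there is one more tool, called as name(argument=value, ...), one argument or row to a line, values as JSON. send_rows: Moves the arm, as the interface text tells. Its arguments: {"type":"object","properties":{"translation":{"type":"array"},"dr":{"type":"array"},"grip":{"type":"array"}},"required":["translation","dr","grip"]}

```bash
ls; mkdir -p pics
python3 - <<'E'
from bench import arm
import cv2
s=arm.read_state();print(s)
for n in ["scene","top","wrist"]:
    im=arm.get_image(n);cv2.imwrite(f"pics/{n}0.png",im[:,:,::-1])
    c=arm.camera_info(n);print(n,c)
    for t in ["thermometer_head","melter_mouth","lid_handle","lid","melter","bowl_mid","bar_right_mid","bar_left_mid"]:
        try:
            print(t,[(x['confidence'],x['xyz']) for x in arm.place_of(t,n)])
        except Exception as e: print(t,e)
print(arm.read_state()['clock'])
E
```

```text
pics
{'clock': 0.0, 'joints': array([-1.00340756e+00,  3.85582711e-01,  6.57743938e-03, -5.47607956e-04,
       -1.19399807e+00, -2.58567662e-01]), 'joint_vel': array([-0.00132371,  0.00012312,  0.00089212, -0.00038096, -0.00012154,
        0.00066793]), 'joint_efforts': array([-7.56906975e-04, -3.92289162e+01,  1.88397843e+01,  4.18612450e+00,
       -4.49957763e-03, -1.89511020e-06]), 'position': array([ 189.7626321 , -594.80071336,  207.07971614]), 'ee_rot': array([-1.53697766e-01,  9.88117257e-01,  1.11287081e-03, -2.09790995e-04]), 'contact_force': array([-0.14118234,  0.02895315, -0.0296499 ]), 'wrist_torque': array([ 0.01646239,  0.01840439, -0.02165933]), 'gripper_width': 84.95480780604171}
scene {'fx': 493.38161486955505, 'fy': 493.38161486955505, 'cx': 313.07998635565565, 'cy': 193.99293243240882, 'D': array([-0.10400861,  0.        ,  0.        ,  0.        ,  0.        ]), 'cam_to_world': array([[ 5.40065972e-01, -3.56998052e-01,  7.62155586e-01,
        -3.80596271e+02],
       [-8.41537871e-01, -2.41917258e-01,  4.83001090e-01,
        -5.17157871e+02],
       [ 1.19481
[... 1476 characters left out ...]
left_mid [(0.53, [436.6, 35.7, 14.3])]
wrist {'fx': 323.3243772500716, 'fy': 323.3243772500716, 'cx': 316.1807420359307, 'cy': 202.54941857701752, 'D': array([-0.05801092,  0.        ,  0.        ,  0.        ,  0.        ]), 'cam_to_world': array([[-3.04316586e-01,  9.03073355e-01,  3.03067534e-01,
         1.12658895e+02],
       [ 9.52570536e-01,  2.88800223e-01,  9.59364627e-02,
        -6.19784154e+02],
       [-8.88308334e-04,  3.17888260e-01, -9.48127768e-01,
         3.73746009e+02],
       [ 0.00000000e+00,  0.00000000e+00,  0.00000000e+00,
         1.00000000e+00]])}
thermometer_head []
melter_mouth []
lid_handle []
lid []
melter []
bowl_mid []
bar_right_mid []
bar_left_mid []
1.35
```

View pics/scene0.png

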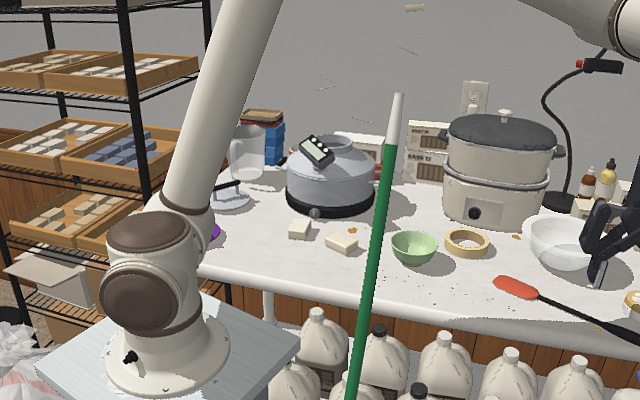

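View pics/top0.png

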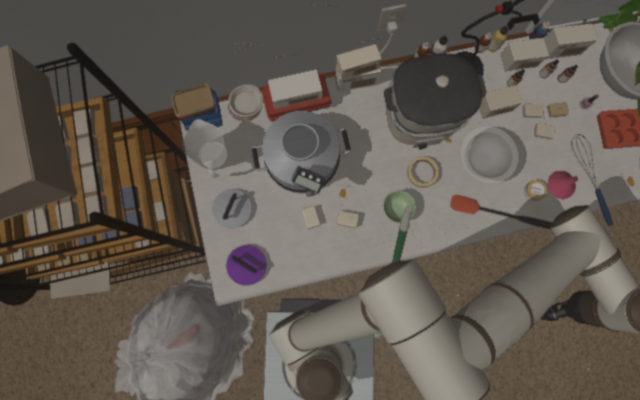

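Run:
```python
import cv2
a=cv2.imread("pics/scene0.png");cv2.imwrite("pics/sc_crop.png",cv2.resize(a[100:260,230:430],None,fx=4,fy=3.7,interpolation=cv2.INTER_CUBIC)[:600])
a=cv2.imread("pics/top0.png");cv2.imwrite("pics/top_crop.png",cv2.resize(a[60:210,210:410],None,fx=4,fy=4,interpolation=cv2.INTER_CUBIC))
```

```text
(no output)
```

View pics/sc_crop.png

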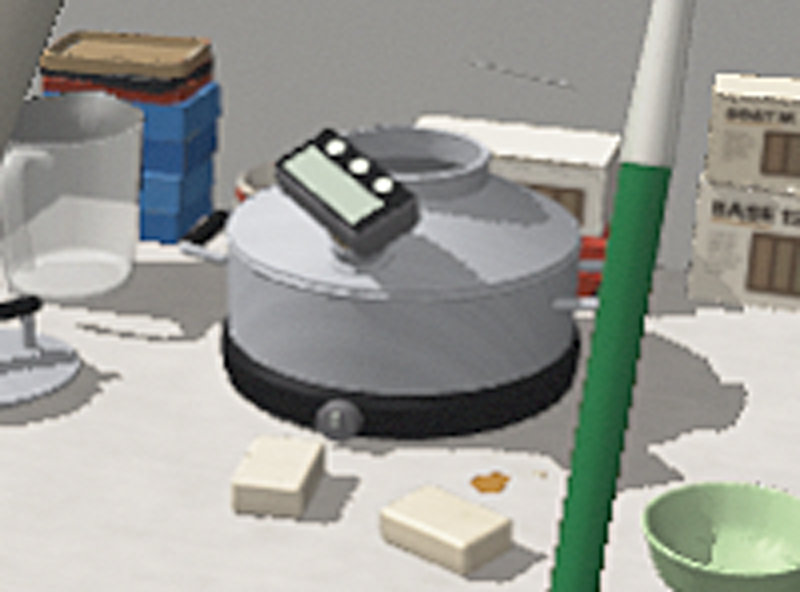

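View pics/top_crop.png

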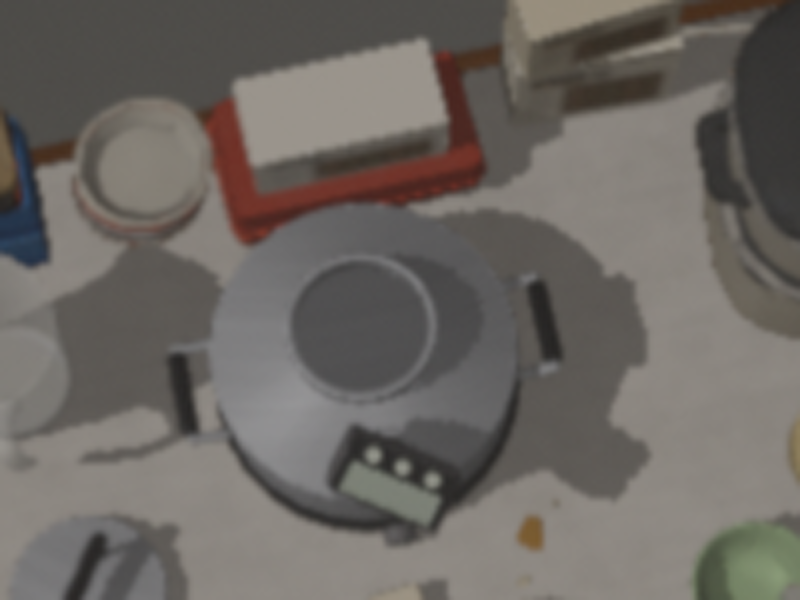

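The scene view (head about (315,152), buttons uppermost) and the top view (head about (308,178)) both show the thermometer about 140° short of upright. The steel lid is at top (233,207) and the purple look-alike at (247,265). A green and white pole runs from scene (398,95) to (350,400), so I'll triangulate it as an obstacle.

```bash
cat > h.py <<'E'
import numpy as np, cv2
from scipy.spatial.transform import Rotation as R
from scipy.optimize import least_squares
def K(c): return np.array([[c['fx'],0,c['cx']],[0,c['fy'],c['cy']],[0,0,1]])
def proj(c,P):
    T=np.linalg.inv(c['cam_to_world']); rv=cv2.Rodrigues(T[:3,:3])[0]
    return cv2.projectPoints(np.atleast_2d(np.array(P,float)),rv,T[:3,3],K(c),c['D'])[0].reshape(-1,2)
def ray(c,uv):
    p=cv2.undistortPoints(np.array([[uv]],float),K(c),c['D']).reshape(2)
    d=c['cam_to_world'][:3,:3]@np.array([p[0],p[1],1]); return c['cam_to_world'][:3,3],d/np.linalg.norm(d)
def onz(c,uv,z):
    o,d=ray(c,uv); return o+d*(z-o[2])/d[2]
def tri(c1,u1,c2,u2):
    o1,d1=ray(c1,u1);o2,d2=ray(c2,u2)
    t=np.linalg.lstsq(np.c_[d1,-d2],o2-o1,rcond=None)[0]
    a=o1+d1*t[0];b=o2+d2*t[1];return (a+b)/2,np.linalg.norm(a-b)
E
python3 - <<'E'
from h import *
from bench import arm
S=arm.camera_info("scene");T=arm.camera_info("top")
print("pole tip",tri(S,(398,95),T,(407,209)),"wh/green",tri(S,(390,143),T,(404,233)))
g=lambda u,v:(210+u/4,60+v/4)
gl=onz(T,g(184,393),94);gr=onz(T,g(545,320),94);print(gl,gr,(gl+gr)/2,np.degrees(np.arctan2(*(gl-gr)[[1,0]]))-90)
# lid handle ends
print(onz(T,(239,195),52),onz(T,(228,216),52))
E
python3 - <<'E'
import cv2
a=cv2.imread("pics/top0.png")
cv2.imwrite("pics/t1.png",cv2.resize(a[180:280,200:320],None,fx=6,fy=6,interpolation=cv2.INTER_CUBIC))
cv2.imwrite("pics/t2.png",cv2.resize(a[155:205,280:340],None,fx=12,fy=12,interpolation=cv2.INTER_CUBIC))
a=cv2.imread("pics/scene0.png")
cv2.imwrite("pics/s2.png",cv2.resize(a[125:175,290:340],None,fx=12,fy=12,interpolation=cv2.INTER_CUBIC))
E
```

```text
pole tip (array([ 407.46738279, -189.27374542,  362.44528014]), np.float64(0.17954227146113597)) wh/green (array([ 362.07589486, -198.0148584 ,  288.85615855]), np.float64(5.286239911448665))
[592.42742223 200.69791797  94.        ] [655.25101014 -62.43624165  94.        ] [623.83921618  69.13083816  94.        ] 13.42805829772604
[489.77171351 251.75372183  52.        ] [425.75772215 280.8351795   52.        ]
```

View pics/t1.png

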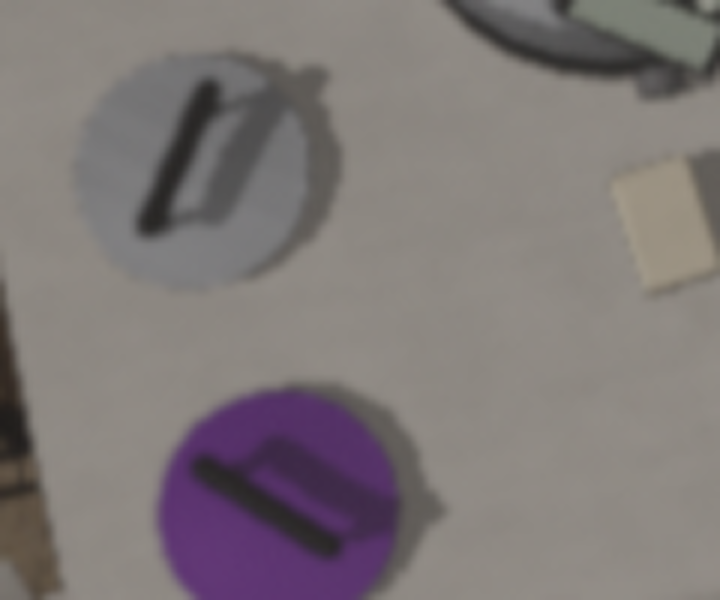

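View pics/t2.png

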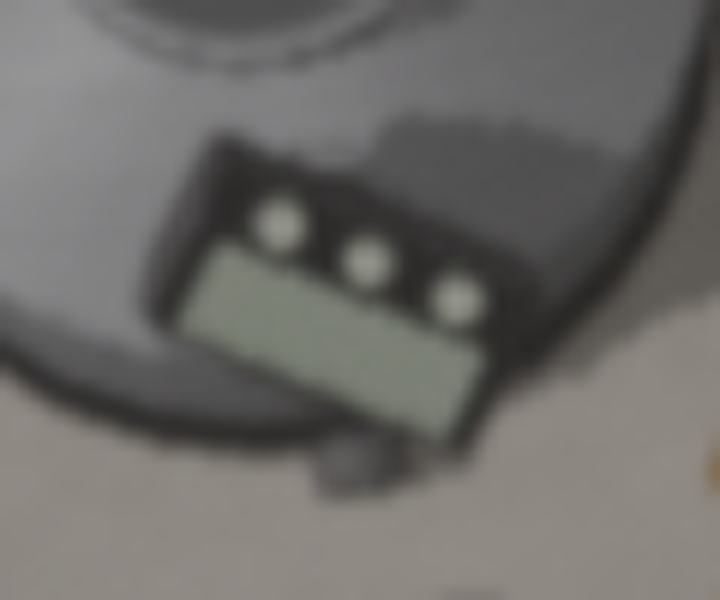

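View pics/s2.png

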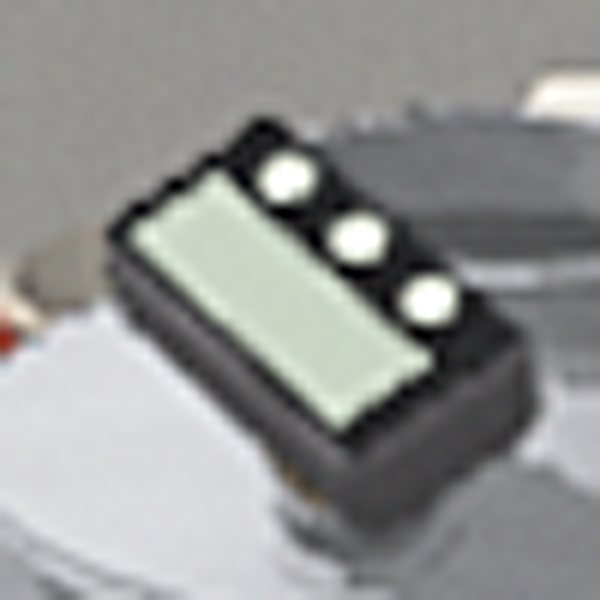

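```bash
cat > fit.py <<'E'
from h import *
def head(cx,cy,yaw,th):
    cxv=np.array([np.cos(yaw),np.sin(yaw),0]); z=np.array([0,0,1.])
    az=-0.5*cxv+np.cos(np.pi/6)*z
    ux=np.cos(np.pi/6)*cxv+0.5*z           # head x at theta 0 (up slope, to back)
    uy=np.cross(az,ux)
    # clockwise seen from outside = negative about az ; theta negative = before -> head is rotated +(-th) about az
    r=R.from_rotvec(az*(-th)).as_matrix()
    c=np.array([cx,cy,0])-113*cxv+172*z+az*(-th/2/np.pi*2.5)
    return c,np.c_[r@ux,r@uy,az]
def model(p):
    cx,cy,yaw,th,wl,w1,w2,bx,bs,cs=p
    c,M=head(cx,cy,yaw,th)
    L=np.array([[w2,-wl,14],[w2,wl,14],[w1,wl,14],[w1,-wl,14],[bx,-bs,14],[bx,0,14],[bx,bs,14]])
    return c+L@M.T
def solve(obs):
    # obs list of (caminfo, 7x2 px in model order)
    pr=np.array([623.5,69.5,np.radians(13.6),-2.5,30,18,0,-12,20,0])
    sg=np.array([3,3,np.radians(1.5),1,8,8,8,8,8,1])
    def f(p):
        P=model(p);r=[(p-pr)/sg]
        for i,(c,o) in enumerate(obs):
            q=proj(c,P)-o; r.append(q.ravel()/1.0)
        return np.concatenate(r)
    s=least_squares(f,pr); return s
E
python3 - <<'E'
from fit import *
from bench import arm
S=arm.camera_info("scene");T=arm.camera_info("top")
# order: outer-edge? upside-down: window far (w1=outer) edge. model: [w2 -y],[w2 +y],[w1 +y],[w1 -y]; 
def t(u,v): return (280+u/12-.5,155+v/12-.5)
def s(u,v): return (290+u/12-.5,125+v/12-.5)
# head x points window-ward (image down); y = z cross x : seen from outside, y is 90deg ccw of x
# x down in image -> y to the right
to=np.array([t(228,242),t(490,345),t(440,440),t(180,328),t(278,222),t(367,262),t(457,300)])
so=np.array([s(218,168),s(435,352),s(345,430),s(133,240),s(287,178),s(358,237),s(430,300)])
r=solve([(T,to),(S,so)])
print(np.round(r.x,3),np.degrees(r.x[2:4]),r.cost);print(np.round(r.fun[10:],1))
J=r.jac;print(np.degrees(np.sqrt(np.diag(np.linalg.inv(J.T@J)))[2:4]))
c,M=head(*r.x[:4]);print(c,M)
E
```

```text
[ 6.24037e+02  7.08100e+01  2.27000e-01 -2.54500e+00  3.26370e+01
  1.56400e+01 -7.36400e+00 -1.51470e+01  2.20080e+01  0.00000e+00] [  12.98723272 -145.82814243] 2.034742879284551
[-0.5 -0.3 -0.2  0.   0.5 -0.4  0.1  0.1  0.2  0.2  0.2 -0.1  0.2 -0.2
  0.3  0.5 -0.   0.3 -0.5 -0.4 -0.4  0.   0.   0.3  0.   0.4  0.1  0.2]
[1.05374502 1.56396711]
[513.43408517  45.30161959 172.87701997] [[-0.82441144 -0.28804881 -0.48721008]
 [ 0.38628495 -0.91550948 -0.11236696]
 [-0.41367828 -0.28083853  0.8660254 ]]
```

send_rows(
  translation=[
    [0,0,-55],
    [0,0,-55],
    [0,0,-55],
    [0,0,-55],
    [0,0,-40],
  ],
  dr=[
    [0,0,0],
    [0,0,0],
    [0,0,0],
    [0,0,0],
    [0,0,0],
  ],
  grip=[85,85,85,85,85],
)

```text
clock: 1.98
position: [189.7, -595.3, 471.5]
ee_rot: [-0.154, 0.988, -0.002, 0.0]
contact_force: [-0.3, 0.2, 0.2]
gripper_width: 85.2
```

```bash
cat > plan.py <<'E'
from h import *
from bench import arm
def plan(pos,Rm,n=None,show=True,tmax=58,rmax=9):
    s=arm.read_state(); p=s['position'];A=R.from_quat(s['ee_rot']).as_matrix()
    d=np.array(pos)-p; rv=R.from_matrix(A.T@Rm).as_rotvec(degrees=True)
    k=max(np.linalg.norm(d)/tmax,np.linalg.norm(rv)/rmax); n=n or int(np.ceil(k))
    print("now",p.round(1),"j",np.degrees(s['joints']).round(1),"F",s['contact_force'].round(1),"w",round(s['gripper_width'],1),"t",round(s['clock'],2))
    print("dist",d.round(1),"local",(A.T@d).round(1),"rv",rv.round(1),"n",n)
    Rk=A.copy(); step=R.from_rotvec(rv/n,degrees=True).as_matrix()
    for i in range(n):
        print((Rk.T@(d/n)).round(1).tolist(),(rv/n).round(2).tolist()); Rk=Rk@step
E
python3 - <<'E'
from plan import *
s=arm.read_state();A=R.from_quat(s['ee_rot']).as_matrix()
plan([480,-330,460],A)
E
```

```text
now [ 189.7 -595.3  471.5] j [ -57.5   20.    33.8    0.  -103.6  -14.8] F [-0.3  0.2  0.2] w 85.2 t 1.98
dist [290.3 265.3 -11.5] local [-357.2  164.6   11. ] rv [0. 0. 0.] n 7
[-51.0, 23.5, 1.6] [0.0, 0.0, 0.0]
[-51.0, 23.5, 1.6] [0.0, 0.0, 0.0]
[-51.0, 23.5, 1.6] [0.0, 0.0, 0.0]
[-51.0, 23.5, 1.6] [0.0, 0.0, 0.0]
[-51.0, 23.5, 1.6] [0.0, 0.0, 0.0]
[-51.0, 23.5, 1.6] [0.0, 0.0, 0.0]
[-51.0, 23.5, 1.6] [0.0, 0.0, 0.0]
```

send_rows(
  translation=[
    [-50,23,1],
    [-50,23,1],
    [-51,24,1],
    [-51,24,1],
    [-51,24,1],
  ],
  dr=[
    [0,0,-8],
    [0,0,-8],
    [0,0,0],
    [0,0,0],
    [0,0,0],
  ],
  grip=[85,85,85,85,85],
)

```text
clock: 2.6
position: [353.6, -369.4, 463.3]
ee_rot: [-0.29, 0.957, -0.0, 0.0]
contact_force: [1.1, -0.1, -0.2]
gripper_width: 84.9
```

Run:
```python
from plan import *
s=arm.read_state();A=R.from_quat(s['ee_rot']).as_matrix()
plan([450,-100,450],A)
```

```text
now [ 353.6 -369.4  463.3] j [-28.    7.   15.5  -0.  -98.5 -28.3] F [ 1.1 -0.1 -0.2] w 84.9 t 2.6
dist [ 96.4 269.4 -13.3] local [-229.6  170.8   13.3] rv [0. 0. 0.] n 5
[-45.9, 34.2, 2.7] [0.0, 0.0, 0.0]
[-45.9, 34.2, 2.7] [0.0, 0.0, 0.0]
[-45.9, 34.2, 2.7] [0.0, 0.0, 0.0]
[-45.9, 34.2, 2.7] [0.0, 0.0, 0.0]
[-45.9, 34.2, 2.7] [0.0, 0.0, 0.0]
```

send_rows(
  translation=[
    [-58,20,0],
    [-54,26,0],
    [-46,34,0],
    [-46,34,0],
    [-46,34,0],
  ],
  dr=[
    [0,0,0],
    [0,0,0],
    [0,0,0],
    [0,0,0],
    [0,0,0],
  ],
  grip=[85,85,85,85,85],
)

```text
clock: 3.22
position: [479.1, -107.4, 463.5]
ee_rot: [-0.29, 0.957, -0.0, 0.0]
contact_force: [0.8, -0.4, -0.1]
gripper_width: 84.6
```

```bash
cat > goal.py <<'E'
from fit import *
CX,CY,YAW,TH=623.6,69.8,np.radians(13.2),np.radians(-145.8)
def grasp(th,back,cx=CX,cy=CY,yaw=YAW,sign=1):
    c,M=head(cx,cy,yaw,th)
    tz=-M[:,2]; ty=sign*M[:,0]; tx=np.cross(ty,tz)
    return c-tz*back, np.c_[tx,ty,tz]
E
python3 - <<'E'
from plan import *
from goal import *
s=arm.read_state();A=R.from_quat(s['ee_rot']).as_matrix();print(A)
for sg in (1,-1):
    p,Rm=grasp(TH,150,sign=sg);print(sg,p,Rm); plan(p,Rm)
plan(p,A@R.from_euler('z',-90,degrees=True).as_matrix(),n=10)
E
```

```text
[[-8.31930622e-01 -5.54879087e-01  7.99682564e-04]
 [-5.54879257e-01  8.31930893e-01  1.18388442e-05]
 [-6.71849757e-04 -4.33878170e-04 -9.99999680e-01]]
1 [440.07429194  26.75443379 302.78066129] [[-0.28505269 -0.8257003   0.48678945]
 [-0.91638449  0.383671    0.11417544]
 [-0.28104169 -0.41354029 -0.8660254 ]]
now [ 479.1 -107.4  463.5] j [  6.4   4.7  13.    0.  -98.2 -62.7] F [ 0.8 -0.4 -0.1] w 84.6 t 3.23
dist [ -39.1  134.2 -160.8] local [-41.9 133.4 160.7] rv [ 18.8 -23.9 -34.5] n 6
[-7.0, 22.2, 26.8] [3.13, -3.99, -5.75]
[-7.4, 23.0, 26.1] [3.13, -3.99, -5.75]
[-7.9, 23.6, 25.3] [3.13, -3.99, -5.75]
[-8.6, 24.1, 24.6] [3.13, -3.99, -5.75]
[-9.4, 24.5, 23.9] [3.13, -3.99, -5.75]
[-10.2, 24.9, 23.2] [3.13, -3.99, -5.75]
-1 [440.07429194  26.75443379 302.78066129] [[ 0.28505269  0.8257003   0.48678945]
 [ 0.91638449 -0.383671    0.11417544]
 [ 0.28104169  0.41354029 -0.8660254 ]]
now [ 479.1 -107.4  463.5] j [  6.4   4.7  13.    0.  -98.2 -62.7] F [ 0.8 -0.4 -0.1] w 84.6 t 3.23
dist [ -39.1  134.2 -160.8] local [-41.9 133.4 160.7] rv [-31.  -24.4 140.5] n 17
[-2.5, 7.8, 9.5] [-
[... 468 characters left out ...]
3, 8.27]
[7.0, -4.5, 9.4] [-1.83, -1.43, 8.27]
[6.5, -5.7, 9.1] [-1.83, -1.43, 8.27]
[5.8, -6.9, 8.7] [-1.83, -1.43, 8.27]
[4.9, -7.9, 8.4] [-1.83, -1.43, 8.27]
now [ 479.1 -107.4  463.5] j [  6.4   4.7  13.    0.  -98.2 -62.7] F [ 0.8 -0.4 -0.1] w 84.6 t 3.23
dist [ -39.1  134.2 -160.8] local [-41.9 133.4 160.7] rv [  0.   0. -90.] n 10
[-4.2, 13.3, 16.1] [0.0, 0.0, -9.0]
[-6.2, 12.5, 16.1] [0.0, 0.0, -9.0]
[-8.1, 11.4, 16.1] [0.0, 0.0, -9.0]
[-9.8, 10.0, 16.1] [0.0, 0.0, -9.0]
[-11.2, 8.3, 16.1] [0.0, 0.0, -9.0]
[-12.4, 6.5, 16.1] [0.0, 0.0, -9.0]
[-13.3, 4.5, 16.1] [0.0, 0.0, -9.0]
[-13.8, 2.3, 16.1] [0.0, 0.0, -9.0]
[-14.0, 0.1, 16.1] [0.0, 0.0, -9.0]
[-13.8, -2.0, 16.1] [0.0, 0.0, -9.0]
```

send_rows(
  translation=[
    [-4,26,0],
    [-9,25,0],
    [-13,23,0],
    [0,0,0],
    [0,0,0],
  ],
  dr=[
    [0,0,-10.5],
    [0,0,-10.5],
    [0,0,-10.5],
    [0,0,-10.5],
    [0,0,-10.5],
  ],
  grip=[85,85,85,85,85],
)

```text
clock: 3.85
position: [445.3, -37.0, 463.5]
ee_rot: [-0.686, 0.728, -0.0, 0.0]
contact_force: [0.1, -0.6, -0.1]
gripper_width: 84.6
```

send_rows(
  translation=[
    [0,0,0],
    [0,0,0],
    [0,0,0],
    [0,0,0],
    [0,0,0],
  ],
  dr=[
    [0,0,-10.5],
    [0,0,-10.5],
    [0,0,-10.5],
    [0,0,-10.5],
    [0,0,-10.5],
  ],
  grip=[85,85,85,85,85],
)

```text
clock: 4.47
position: [445.5, -37.4, 463.3]
ee_rot: [0.937, -0.35, 0.0, -0.0]
contact_force: [-0.0, -0.7, 0.2]
gripper_width: 84.8
```

send_rows(
  translation=[
    [0,0,0],
    [0,0,0],
    [0,0,0],
    [0,0,0],
    [0,0,0],
  ],
  dr=[
    [0,0,-10.5],
    [0,0,-10.5],
    [0,0,-10.5],
    [0,0,-10.5],
    [0,0,-10.5],
  ],
  grip=[85,85,85,85,85],
)

```text
clock: 5.1
position: [445.5, -37.4, 463.3]
ee_rot: [0.995, 0.101, 0.0, -0.0]
contact_force: [-0.2, 0.0, -0.4]
gripper_width: 85.1
```

Run:
```python
from plan import *
from goal import *
p,Rm=grasp(TH,150,sign=-1); plan(p,Rm)
```

```text
now [445.5 -37.4 463.3] j [ 16.1  -0.    8.   -0.  -98.   85.4] F [-0.2  0.  -0.4] w 85.1 t 5.1
dist [  -5.4   64.1 -160.5] local [  7.5 -63.9 160.6] rv [-14.2  27.8 -56.1] n 8
[0.9, -8.0, 20.1] [-1.78, 3.48, -7.01]
[0.7, -8.5, 19.9] [-1.78, 3.48, -7.01]
[0.6, -9.0, 19.6] [-1.78, 3.48, -7.01]
[0.6, -9.6, 19.4] [-1.78, 3.48, -7.01]
[0.6, -10.1, 19.1] [-1.78, 3.48, -7.01]
[0.7, -10.6, 18.8] [-1.78, 3.48, -7.01]
[0.9, -11.1, 18.5] [-1.78, 3.48, -7.01]
[1.2, -11.5, 18.2] [-1.78, 3.48, -7.01]
```

send_rows(
  translation=[
    [0.9,-8,20.1],
    [0.7,-8.5,19.9],
    [0.6,-9,19.6],
    [0.6,-9.6,19.4],
    [0.6,-10.1,19.1],
  ],
  dr=[
    [-1.78,3.48,-7],
    [-1.78,3.48,-7],
    [-1.78,3.48,-7],
    [-1.78,3.48,-7],
    [-1.78,3.48,-7],
  ],
  grip=[85,85,85,85,85],
)

```text
clock: 5.72
position: [442.2, 3.0, 362.5]
ee_rot: [0.905, 0.391, 0.157, 0.062]
contact_force: [-0.3, 0.1, -0.2]
gripper_width: 85.0
```

send_rows(
  translation=[
    [0.7,-10.6,18.8],
    [0.9,-11.1,18.5],
    [1.2,-11.5,18.2],
    [0,0,0],
    [0,0,0],
  ],
  dr=[
    [-1.78,3.48,-7],
    [-1.78,3.48,-7],
    [-1.78,3.48,-7],
    [0,0,0],
    [0,0,0],
  ],
  grip=[85,85,85,85,85],
)

```text
clock: 6.35
position: [441.6, 27.1, 304.7]
ee_rot: [0.798, 0.543, 0.242, 0.095]
contact_force: [0.2, 1.1, 0.6]
gripper_width: 85.2
```

Run:
```python
from plan import *
from goal import *
p,Rm=grasp(TH,150,sign=-1); plan(p,Rm)
c=arm.camera_info("wrist");im=arm.get_image("wrist")
np.save("wcam1.npy",c,allow_pickle=True)
cv2.imwrite("pics/w1.png",im[:,:,::-1])
print([(x['confidence'],x['xyz']) for t in ("thermometer_head","melter_mouth") for x in arm.place_of(t,"wrist")])
_,M=head(CX,CY,YAW,TH)
print(proj(c,head(CX,CY,YAW,TH)[0]))
```

```text
now [441.6  27.1 304.7] j [ 31.3 -17.3 -38.8  14.2 -40.6 118.7] F [0.2 1.1 0.6] w 85.2 t 6.35
dist [-1.5 -0.4 -1.9] local [-1.3 -1.9  0.9] rv [ 0.2  0.1 -0.5] n 1
[-1.3, -1.9, 0.9] [0.23, 0.1, -0.48]
[(0.69, [517.8, 41.3, 172.8]), (0.74, [621.2, 73.1, 164.4])]
[[313.36450055 181.08692682]]
```

View pics/w1.png

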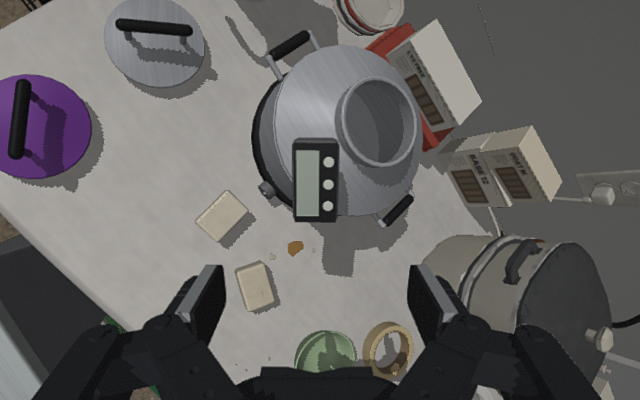

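Run:
```python
import cv2
a=cv2.imread("pics/w1.png");cv2.imwrite("pics/w1c.png",cv2.resize(a[130:230,270:370],None,fx=6,fy=6,interpolation=cv2.INTER_CUBIC))
```

```text
(no output)
```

View pics/w1c.png

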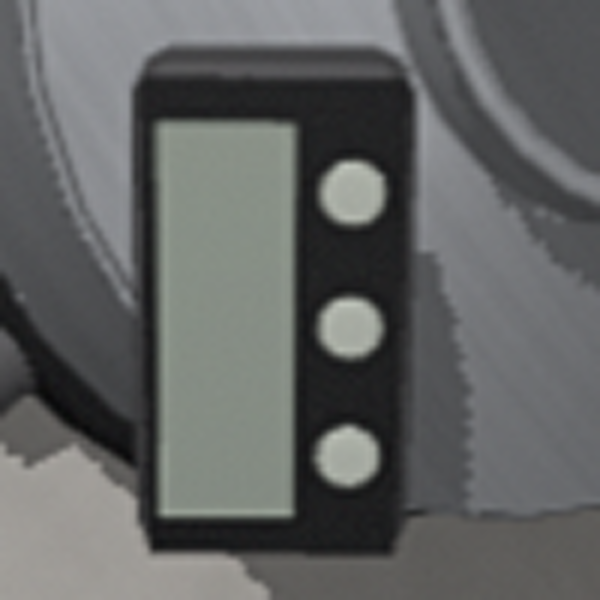

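Run:
```python
from fit import *
from bench import arm
S=arm.camera_info("scene");T=arm.camera_info("top");W=np.load("wcam1.npy",allow_pickle=True).item()
def t(u,v): return (280+u/12-.5,155+v/12-.5)
def s(u,v): return (290+u/12-.5,125+v/12-.5)
def w(u,v): return (270+u/6-.5,130+v/6-.5)
to=np.array([t(228,242),t(490,345),t(440,440),t(180,328),t(278,222),t(367,262),t(457,300)])
so=np.array([s(218,168),s(435,352),s(345,430),s(133,240),s(287,178),s(358,237),s(430,300)])
wo=np.array([w(298,124),w(295,518),w(159,519),w(155,122),w(353,193),w(351,327),w(347,456)])
for ob in ([(W,wo)],[(T,to),(S,so),(W,wo)]):
    r=solve(ob)
    print(np.round(r.x,2),np.degrees(r.x[2:4]),r.cost);print(np.round(r.fun[10:],1))
    J=r.jac;print(np.degrees(np.sqrt(np.diag(np.linalg.inv(J.T@J)))[2:4]))
    print(head(*r.x[:4])[0])
```

```text
[ 6.2469e+02  7.0340e+01  2.3000e-01 -2.5300e+00  3.3070e+01  1.7910e+01
 -4.5700e+00 -1.3300e+01  2.2010e+01  0.0000e+00] [  13.31712001 -144.86331318] 0.49879897202372836
[ 0.  -0.1 -0.1  0.1  0.1 -0.2 -0.1  0.1 -0.   0.1 -0.1  0.1  0.1  0.1]
[1.12651816 1.20387673]
[514.24076055  44.19811625 172.87121743]
[ 6.2314e+02  7.0470e+01  2.3000e-01 -2.5400e+00  3.2910e+01  1.5850e+01
 -6.7200e+00 -1.5190e+01  2.1960e+01  0.0000e+00] [  12.94369997 -145.34903978] 3.5174051404030124
[-0.5  0.1 -0.1  0.7  0.6  0.1  0.1  0.4  0.3  0.5  0.4  0.3  0.3  0.2
  0.   0.7 -0.4  0.8 -0.8 -0.1 -0.6  0.   0.   0.4 -0.   0.5 -0.   0.4
  0.4 -0.2  0.4 -0.1  0.4 -0.3  0.1  0.1  0.1 -0.1  0.  -0.   0.3 -0. ]
[1.03991079 1.08746644]
[512.52219178  45.05058452 172.87413862]
```

```bash
sed -i 's/^CX,CY.*/CX,CY,YAW,TH=623.7,70.2,np.radians(13.2),np.radians(-145.2)/' goal.py
python3 - <<'E'
from plan import *
from goal import *
p,Rm=grasp(TH,40,sign=-1); plan(p,Rm,n=4)
p,Rm=grasp(TH,-22,sign=-1); plan(p,Rm)
E
```

```text
now [441.6  27.2 304.2] j [ 31.3 -17.3 -38.8  14.1 -40.6 118.7] F [-0.1  0.3  0.4] w 84.5 t 6.5
dist [ 52.1  12.5 -96.7] local [ -0.7  -2.2 110.6] rv [0.2 0.1 0.1] n 4
[-0.2, -0.5, 27.6] [0.05, 0.03, 0.04]
[-0.2, -0.5, 27.6] [0.05, 0.03, 0.04]
[-0.2, -0.5, 27.6] [0.05, 0.03, 0.04]
[-0.2, -0.5, 27.6] [0.05, 0.03, 0.04]
now [441.6  27.2 304.2] j [ 31.3 -17.3 -38.8  14.1 -40.6 118.7] F [-0.1  0.3  0.4] w 84.5 t 6.5
dist [  82.3   19.6 -150.4] local [ -0.6  -2.4 172.6] rv [0.2 0.1 0.1] n 3
[-0.2, -0.8, 57.5] [0.07, 0.04, 0.05]
[-0.2, -0.7, 57.5] [0.07, 0.04, 0.05]
[-0.3, -0.7, 57.5] [0.07, 0.04, 0.05]
```

send_rows(
  translation=[
    [-0.2,-0.6,27],
    [-0.2,-0.6,27],
    [-0.2,-0.6,28],
    [-0.2,-0.6,28],
    [0,0,0],
  ],
  dr=[
    [0.1,0,0.1],
    [0.1,0,0],
    [0,0,0],
    [0,0,0],
    [0,0,0],
  ],
  grip=[85,85,85,85,85],
)

```text
clock: 7.12
position: [491.8, 38.7, 204.4]
ee_rot: [0.8, 0.544, 0.238, 0.093]
contact_force: [-0.4, -1.0, -0.7]
gripper_width: 84.9
```

Run:
```python
from plan import *
from goal import *
p,Rm=grasp(TH,-22,sign=-1); plan(p,Rm,n=4)
c=arm.camera_info("wrist");im=arm.get_image("wrist")
cv2.imwrite("pics/w2.png",im[:,:,::-1])
```

```text
now [491.8  38.7 204.4] j [ 27.   -5.  -46.8  20.2 -20.6 114.2] F [-0.4 -1.  -0.7] w 84.9 t 7.12
dist [ 32.1   8.1 -50.5] local [ 2.8  2.7 60.3] rv [-0.2  0.4  0.1] n 4
[0.7, 0.7, 15.1] [-0.06, 0.1, 0.02]
[0.7, 0.7, 15.1] [-0.06, 0.1, 0.02]
[0.6, 0.7, 15.1] [-0.06, 0.1, 0.02]
[0.6, 0.6, 15.1] [-0.06, 0.1, 0.02]
```

View pics/w2.png

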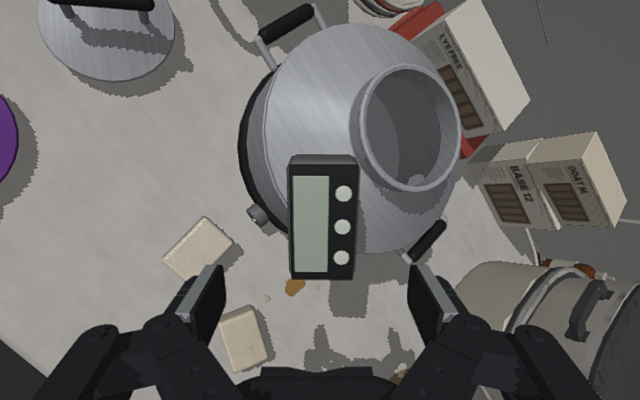

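send_rows(
  translation=[
    [0.8,0.8,7],
    [0.8,0.8,7],
    [0.8,0.8,7],
    [0.4,0.3,7],
    [0,0,0],
  ],
  dr=[
    [-0.1,0.1,0],
    [-0.1,0.1,0],
    [0,0.1,0],
    [0,0.1,0.1],
    [0,0,0],
  ],
  grip=[85,85,85,85,85],
)

```text
clock: 7.8
position: [508.3, 43.7, 183.0]
ee_rot: [0.798, 0.543, 0.243, 0.092]
contact_force: [0.0, -0.5, 0.6]
gripper_width: 85.0
```

Run:
```python
from plan import *
from goal import *
p,Rm=grasp(TH,-22,sign=-1); plan(p,Rm,n=4)
```

```text
now [508.3  43.7 183. ] j [ 25.4  -1.5 -48.9  25.  -14.3 110.3] F [ 0.  -0.5  0.6] w 85.0 t 7.8
dist [ 15.6   3.1 -29.2] local [-1.  -0.4 33.2] rv [ 0.1 -0.2  0. ] n 4
[-0.2, -0.1, 8.3] [0.02, -0.04, 0.0]
[-0.2, -0.1, 8.3] [0.02, -0.04, 0.0]
[-0.2, -0.1, 8.3] [0.02, -0.04, 0.0]
[-0.2, -0.1, 8.3] [0.02, -0.04, 0.0]
```

send_rows(
  translation=[
    [-0.3,-0.1,6],
    [-0.3,-0.1,6],
    [-0.2,-0.1,6],
    [-0.2,-0.1,4],
    [0,0,0],
  ],
  dr=[
    [0,-0.1,0],
    [0,-0.1,0],
    [0,0,0],
    [0,0,0],
    [0,0,0],
  ],
  grip=[85,85,85,85,85],
)

```text
clock: 8.43
position: [518.8, 45.4, 165.1]
ee_rot: [0.799, 0.543, 0.242, 0.093]
contact_force: [0.0, 0.2, 0.2]
gripper_width: 84.8
```

Run:
```python
from plan import *
from goal import *
p,Rm=grasp(TH,-22,sign=-1); plan(p,Rm,n=4)
c=arm.camera_info("wrist");im=arm.get_image("wrist")
cv2.imwrite("pics/w3.png",im[:,:,::-1])
```

```text
now [518.8  45.4 165.1] j [ 23.1   1.2 -51.4  32.8  -9.2 104.1] F [0.  0.2 0.2] w 84.8 t 8.43
dist [  5.1   1.4 -11.2] local [-0.4 -0.9 12.4] rv [ 0.  0. -0.] n 4
[-0.1, -0.2, 3.1] [0.01, 0.0, -0.0]
[-0.1, -0.2, 3.1] [0.01, 0.0, -0.0]
[-0.1, -0.2, 3.1] [0.01, 0.0, -0.0]
[-0.1, -0.2, 3.1] [0.01, 0.0, -0.0]
```

View pics/w3.png

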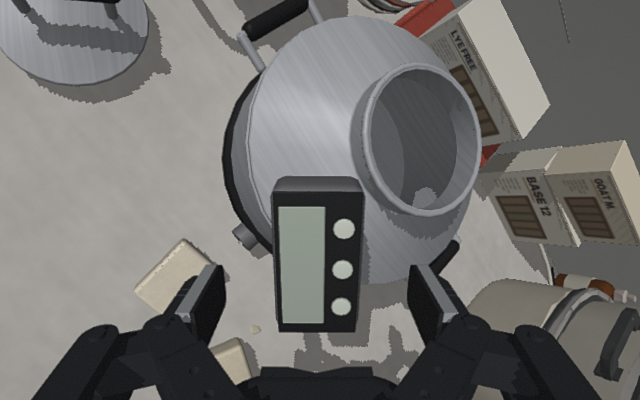

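send_rows(
  translation=[
    [-0.4,-0.9,-2],
    [0,0,-1],
    [0,0,0],
    [0,0,0],
    [0,0,0],
  ],
  dr=[
    [0,0,0],
    [0,0,0],
    [0,0,0],
    [0,0,0],
    [0,0,0],
  ],
  grip=[85,60,40,35,30],
)

```text
clock: 9.1
position: [516.4, 45.2, 167.3]
ee_rot: [0.799, 0.543, 0.242, 0.093]
contact_force: [-0.5, -0.3, 0.3]
gripper_width: 30.3
```

send_rows(
  translation=[
    [0,0,0],
    [0,0,0],
    [0,0,0],
    [0,0,0],
    [0,0,0],
  ],
  dr=[
    [0,0,0],
    [0,0,0],
    [0,0,0],
    [0,0,0],
    [0,0,0],
  ],
  grip=[30,30,30,30,30],
)

```text
clock: 9.72
position: [516.4, 45.1, 167.4]
ee_rot: [0.799, 0.543, 0.242, 0.093]
contact_force: [0.5, 0.3, 0.2]
gripper_width: 30.2
```

Run:
```python
from plan import *
from goal import *
p,Rm=grasp(TH,-6,sign=-1); plan(p,Rm,n=4)
c=arm.camera_info("wrist");im=arm.get_image("wrist")
cv2.imwrite("pics/w4.png",im[:,:,::-1])
print(arm.read_state()['wrist_torque'],arm.read_state()['joints'])
```

```text
now [516.4  45.1 167.4] j [ 23.5   0.7 -51.2  31.6  -9.9 105. ] F [0.5 0.3 0.2] w 30.2 t 9.72
dist [-0.3 -0.2  0.3] local [-0.1 -0.  -0.4] rv [ 0. -0.  0.] n 4
[-0.0, -0.0, -0.1] [0.01, -0.0, 0.0]
[-0.0, -0.0, -0.1] [0.01, -0.0, 0.0]
[-0.0, -0.0, -0.1] [0.01, -0.0, 0.0]
[-0.0, -0.0, -0.1] [0.01, -0.0, 0.0]
[-0.27079305  1.0172518   0.01390839] [ 0.41100328  0.01301408 -0.89334023  0.55229304 -0.17247238  1.83196667]
```

View pics/w4.png

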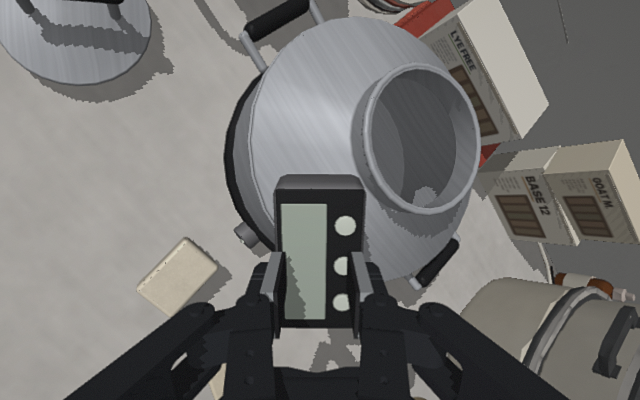

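```bash
python3 - <<'E'
from plan import *
from goal import *
c=arm.camera_info("wrist");s=arm.read_state();A=R.from_quat(s['ee_rot']).as_matrix();p=s['position']
print("tcp",proj(c,p)[0])
for w,b in((15,0),(15,4),(15,8),(15,12),(15,20),(42,13),(42,20)):
    print(w,b,proj(c,[p+A@[0,w,-b],p+A@[0,-w,-b]]).round(0).tolist())
h,M=head(CX,CY,YAW,TH)
L=[[sx*23,sy*42,14] for sx in(-1,1) for sy in (-1,1)]
print("face corners",proj(c,h+np.array(L)@M.T).round(0).tolist())
print("cam in tool",(A.T@(c['cam_to_world'][:3,3]-p)).round(1), (A.T@(h-p)).round(1))
E
python3 -c "
import cv2
a=cv2.imread('pics/w4.png');cv2.imwrite('pics/w4c.png',cv2.resize(a[160:340,220:420],None,fx=4,fy=3.3,interpolation=cv2.INTER_CUBIC))"
```

```text
tcp [315.46218188 247.79487704]
15 0 [[342.0, 248.0], [289.0, 248.0]]
15 4 [[342.0, 251.0], [288.0, 251.0]]
15 8 [[343.0, 254.0], [288.0, 254.0]]
15 12 [[344.0, 258.0], [287.0, 258.0]]
15 20 [[345.0, 266.0], [286.0, 265.0]]
42 13 [[395.0, 259.0], [236.0, 259.0]]
42 20 [[398.0, 265.0], [233.0, 265.0]]
face corners [[365.0, 186.0], [357.0, 333.0], [266.0, 186.0], [274.0, 333.0]]
cam in tool [  82.7    0.4 -165.1] [-0.2 -0.  -6.4]
```

View pics/w4c.png

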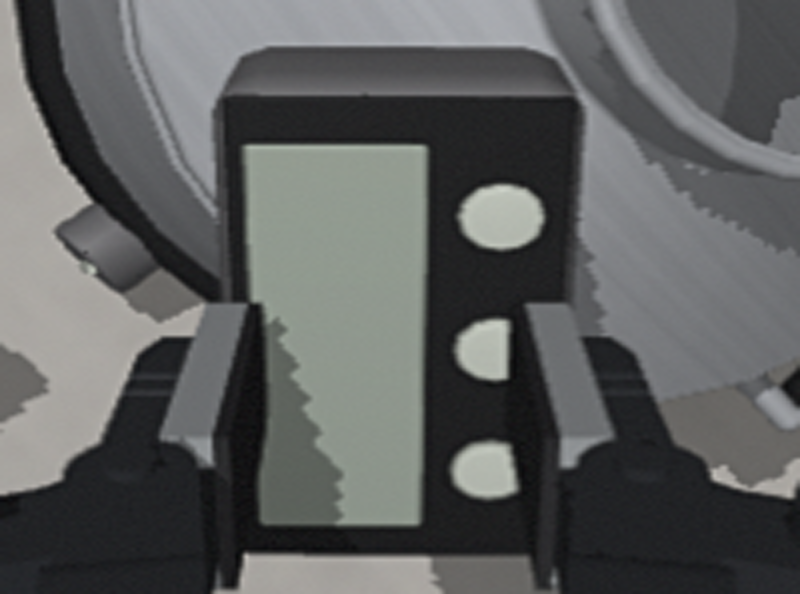

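Run:
```python
from plan import *
from goal import *
s=arm.read_state();A=R.from_quat(s['ee_rot']).as_matrix();p=s['position']
for n in("scene","top"):
    im=arm.get_image(n)[:,:,::-1];c=arm.camera_info(n)
    u=proj(c,p)[0].round(0).astype(int);print(n,u)
    print(proj(c,[p+A@[0,15,-5],p+A@[0,-15,-5]]).round(1).tolist())
    x=max(u[0]-50,0);y=max(u[1]-40,0)
    cv2.imwrite(f"pics/{n}5.png",cv2.resize(im[y:y+75,x:x+100],None,fx=8,fy=8,interpolation=cv2.INTER_CUBIC));print(x,y)
```

```text
scene [316 154]
[[320.6, 149.2], [310.4, 156.4]]
266 114
top [308 179]
[[310.2, 174.8], [305.7, 184.6]]
258 139
```

View pics/scene5.png

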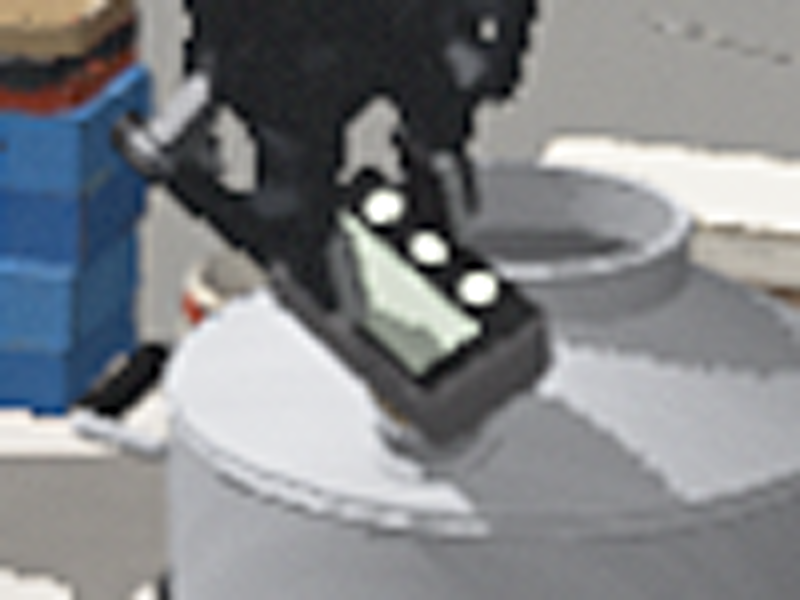

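View pics/top5.png

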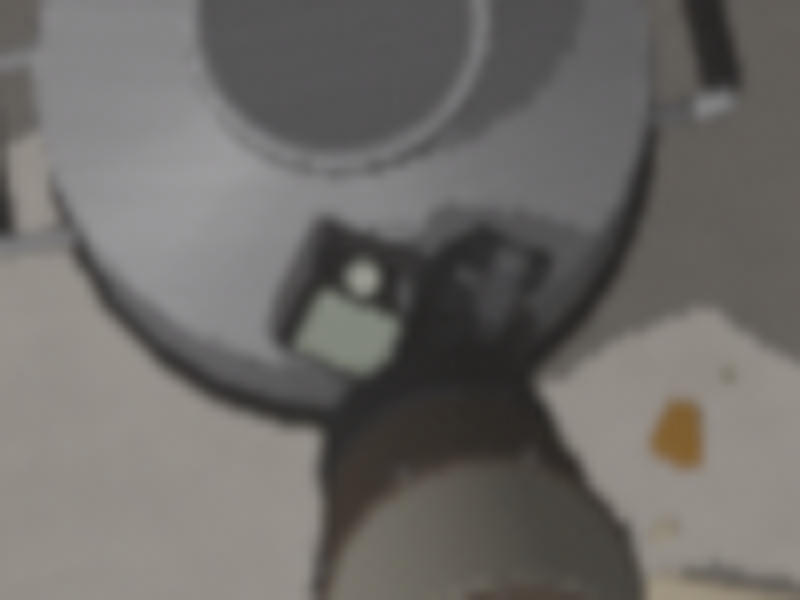

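```bash
cat >> goal.py <<'E'
def grasp2(th,back,tilt=26,cx=CX,cy=CY,yaw=YAW,sign=-1):
    c,M=head(cx,cy,yaw,th); t=np.radians(tilt)
    tz=np.array([np.sin(t)*np.cos(yaw),np.sin(t)*np.sin(yaw),-np.cos(t)])
    ty=sign*M[:,0]; ty=ty-tz*(ty@tz); ty/=np.linalg.norm(ty)
    return c-tz*back, np.c_[np.cross(ty,tz),ty,tz]
E
python3 - <<'E'
from plan import *
from goal import *
p,Rm=grasp2(TH,2); plan(p,Rm,n=3)
E
```

```text
now [516.4  45.1 167.4] j [ 23.5   0.7 -51.2  31.6  -9.9 105. ] F [-0.6 -0.  -0.5] w 30.1 t 9.88
dist [-4.  -1.   7.3] local [-0.1  0.1 -8.4] rv [ 3.3 -2.3  0.1] n 3
[-0.0, 0.0, -2.8] [1.11, -0.77, 0.02]
[-0.1, -0.0, -2.8] [1.11, -0.77, 0.02]
[-0.1, -0.1, -2.8] [1.11, -0.77, 0.02]
```

send_rows(
  translation=[
    [0,0,-3],
    [0,0,-3],
    [-0.1,0,-2.5],
    [0,0,0],
    [0,0,0],
  ],
  dr=[
    [0,0,0],
    [1.1,-0.8,0],
    [1.1,-0.8,0],
    [1.1,-0.7,0],
    [0,0,0],
  ],
  grip=[30,85,85,85,85],
)

```text
clock: 10.5
position: [513.0, 44.7, 175.4]
ee_rot: [0.806, 0.548, 0.211, 0.081]
contact_force: [0.2, 0.7, -0.9]
gripper_width: 85.2
```

Run:
```python
from plan import *
from goal import *
p,Rm=grasp2(TH,-8); plan(p,Rm,n=3)
```

```text
now [513.   44.7 175.4] j [ 26.1   1.  -43.   15.6 -21.2 119. ] F [ 0.2  0.7 -0.9] w 85.2 t 10.5
dist [ 3.6  0.4 -9.7] local [-1.  -0.6 10.3] rv [ 0.1 -0.1  0.1] n 3
[-0.3, -0.2, 3.4] [0.02, -0.03, 0.02]
[-0.3, -0.2, 3.4] [0.02, -0.03, 0.02]
[-0.3, -0.2, 3.4] [0.02, -0.03, 0.02]
```

Run:
```python
from plan import *
from goal import *
p,Rm=grasp2(TH,-19,tilt=27.5); plan(p,Rm,n=4)
```

```text
now [513.   44.7 175.4] j [ 26.1   1.  -43.   15.6 -21.2 119. ] F [ 0.2  0.7 -0.9] w 85.2 t 10.5
dist [  8.8   1.6 -19.4] local [-0.7 -0.2 21.3] rv [-1.2  0.8  0. ] n 4
[-0.2, -0.0, 5.3] [-0.29, 0.19, 0.01]
[-0.2, -0.1, 5.3] [-0.29, 0.19, 0.01]
[-0.2, -0.1, 5.3] [-0.29, 0.19, 0.01]
[-0.2, -0.1, 5.3] [-0.29, 0.19, 0.01]
```

send_rows(
  translation=[
    [-0.2,0,5],
    [-0.2,-0.1,5],
    [-0.2,-0.1,5],
    [-0.2,-0.1,5.5],
    [0,0,0],
  ],
  dr=[
    [-0.3,0.2,0],
    [-0.3,0.2,0],
    [-0.3,0.2,0],
    [-0.3,0.2,0],
    [0,0,0],
  ],
  grip=[85,85,85,85,85],
)

```text
clock: 11.12
position: [519.9, 45.0, 154.9]
ee_rot: [0.804, 0.546, 0.22, 0.085]
contact_force: [-0.3, 1.0, -0.3]
gripper_width: 84.9
```

Run:
```python
from plan import *
from goal import *
p,Rm=grasp2(TH,-19,tilt=27.5); plan(p,Rm,n=1)
```

```text
now [519.9  45.  154.9] j [ 24.8   3.  -47.3  22.9 -13.9 112.6] F [-0.3  1.  -0.3] w 84.9 t 11.12
dist [1.8 1.3 1.1] local [ 2.   1.4 -0.1] rv [-0.1  0.2  0. ] n 1
[2.0, 1.4, -0.1] [-0.1, 0.16, 0.04]
```

send_rows(
  translation=[
    [2,1.4,0],
    [0,0,0],
    [0,0,0],
    [0,0,0],
    [0,0,0],
  ],
  dr=[
    [0,0.1,0],
    [0,0,0],
    [0,0,0],
    [0,0,0],
    [0,0,0],
  ],
  grip=[85,70,55,40,40],
)

```text
clock: 11.75
position: [522.5, 46.8, 157.9]
ee_rot: [0.803, 0.546, 0.223, 0.085]
contact_force: [-3.6, -0.6, 4.5]
gripper_width: 43.8
```

Run:
```python
from plan import *
from goal import *
p,Rm=grasp2(TH,-19,tilt=27.5); plan(p,Rm,n=1)
c=arm.camera_info("wrist");im=arm.get_image("wrist")
cv2.imwrite("pics/w6.png",im[:,:,::-1])
print(arm.read_state()['wrist_torque'])
```

```text
now [522.5  46.8 157.9] j [ 24.9   3.  -46.8  22.4 -14.2 113. ] F [-3.6 -0.6  4.5] w 43.8 t 11.75
dist [-0.8 -0.5 -1.9] local [-1.2 -1.2  1.2] rv [ 0.  -0.1  0. ] n 1
[-1.2, -1.2, 1.2] [0.04, -0.08, 0.02]
[-0.17400649  1.2444385   0.05339558]
```

View pics/w6.png

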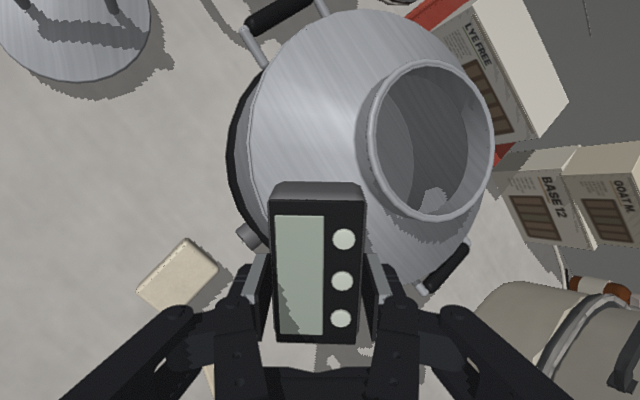

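send_rows(
  translation=[
    [0,0,0],
    [-1,-1,2],
    [0,0,3],
    [0,0,2],
    [0,0,0],
  ],
  dr=[
    [0,0,0],
    [0,0,0],
    [0,0,0],
    [0,0,0],
    [0,0,0],
  ],
  grip=[75,75,75,75,40],
)

```text
clock: 12.42
position: [524.4, 47.0, 149.9]
ee_rot: [0.803, 0.546, 0.222, 0.085]
contact_force: [-1.1, 0.4, 0.5]
gripper_width: 58.5
```

send_rows(
  translation=[
    [0,0,0],
    [0,0,0],
    [0,0,0],
    [0,0,0],
    [0,0,0],
  ],
  dr=[
    [0,0,0],
    [0,0,0],
    [0,0,0],
    [0,0,0],
    [0,0,0],
  ],
  grip=[40,40,40,40,40],
)

```text
clock: 13.05
position: [525.2, 46.6, 151.4]
ee_rot: [0.804, 0.545, 0.223, 0.085]
contact_force: [1.6, -5.8, 3.1]
gripper_width: 44.6
```

Run:
```python
from plan import *
from goal import *
p,Rm=grasp2(TH,-24,tilt=27.5); plan(p,Rm,n=1)
im=arm.get_image("scene");cv2.imwrite("pics/s6.png",cv2.resize(im[114:189,266:366,::-1],None,fx=8,fy=8,interpolation=cv2.INTER_CUBIC))
print(arm.read_state()['wrist_torque'])
```

```text
now [525.2  46.6 151.4] j [ 24.4   3.8 -47.7  24.6 -12.5 111.2] F [ 1.6 -5.8  3.1] w 44.6 t 13.05
dist [-1.2  0.2  0.2] local [-0.1 -1.1 -0.7] rv [ 0.1 -0.1 -0. ] n 1
[-0.1, -1.1, -0.7] [0.09, -0.06, -0.05]
[-1.35750237  0.0378239  -0.85366426]
```

View pics/s6.png

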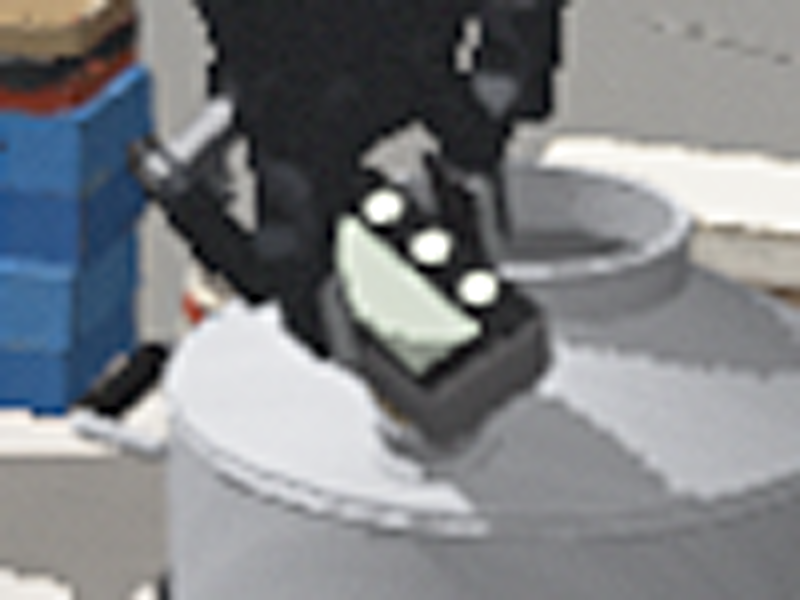

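send_rows(
  translation=[
    [0,0,0],
    [0,0,0.1],
    [0,0,0],
    [0,0,0.1],
    [0,0,0],
  ],
  dr=[
    [0,0,3],
    [0,0,5],
    [0,0,6],
    [0,0,6],
    [0,0,5],
  ],
  grip=[40,40,40,40,40],
)

```text
clock: 13.72
position: [525.2, 46.8, 151.2]
ee_rot: [0.903, 0.358, 0.236, 0.035]
contact_force: [0.7, -5.5, 4.2]
gripper_width: 44.6
```

Run:
```python
from plan import *
from goal import *
p,Rm=grasp2(0,-24,tilt=27.5); plan(p,Rm,n=20)
c=arm.camera_info("wrist");im=arm.get_image("wrist")
cv2.imwrite("pics/w7.png",im[:,:,::-1])
print(arm.read_state()['wrist_torque'])
```

```text
now [525.2  46.8 151.2] j [ 24.4   3.8 -47.7  24.6 -12.4  86. ] F [ 0.7 -5.5  4.2] w 44.6 t 13.72
dist [-0.8  0.1 -0.5] local [-0.6 -0.7  0.1] rv [-1.000e-01 -1.000e-01  1.201e+02] n 20
[-0.0, -0.0, 0.0] [-0.0, -0.01, 6.0]
[-0.0, -0.0, 0.0] [-0.0, -0.01, 6.0]
[-0.0, -0.0, 0.0] [-0.0, -0.01, 6.0]
[-0.0, -0.0, 0.0] [-0.0, -0.01, 6.0]
[-0.0, -0.0, 0.0] [-0.0, -0.01, 6.0]
[-0.0, -0.0, 0.0] [-0.0, -0.01, 6.0]
[-0.0, -0.0, 0.0] [-0.0, -0.01, 6.0]
[-0.0, -0.0, 0.0] [-0.0, -0.01, 6.0]
[-0.0, 0.0, 0.0] [-0.0, -0.01, 6.0]
[-0.0, 0.0, 0.0] [-0.0, -0.01, 6.0]
[-0.0, 0.0, 0.0] [-0.0, -0.01, 6.0]
[-0.0, 0.0, 0.0] [-0.0, -0.01, 6.0]
[-0.0, 0.0, 0.0] [-0.0, -0.01, 6.0]
[-0.0, 0.0, 0.0] [-0.0, -0.01, 6.0]
[-0.0, 0.0, 0.0] [-0.0, -0.01, 6.0]
[-0.0, 0.0, 0.0] [-0.0, -0.01, 6.0]
[-0.0, 0.0, 0.0] [-0.0, -0.01, 6.0]
[-0.0, 0.0, 0.0] [-0.0, -0.01, 6.0]
[-0.0, 0.0, 0.0] [-0.0, -0.01, 6.0]
[-0.0, 0.0, 0.0] [-0.0, -0.01, 6.0]
[-0.372741    0.84312162 -0.17733872]
```

View pics/w7.png

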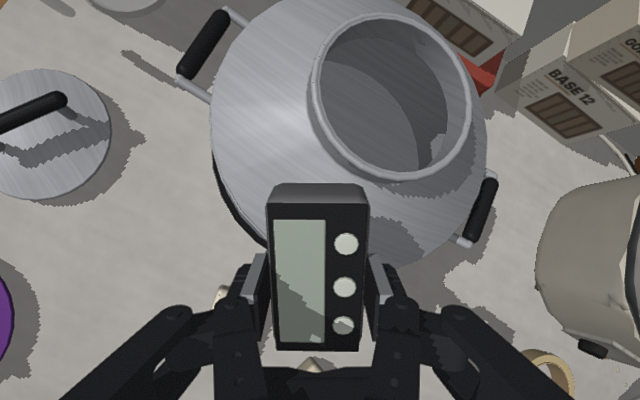

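send_rows(
  translation=[
    [0,0,0],
    [0,0,0.1],
    [0,0,0],
    [0,0,0.1],
    [0,0,0],
  ],
  dr=[
    [0,0,6],
    [0,0,7],
    [0,0,7],
    [0,0,7],
    [0,0,6],
  ],
  grip=[40,40,40,40,40],
)

```text
clock: 14.4
position: [525.8, 47.0, 150.8]
ee_rot: [0.967, 0.086, 0.237, -0.034]
contact_force: [5.2, -8.5, -1.7]
gripper_width: 44.1
```

send_rows(
  translation=[
    [0,0,0],
    [0,0,0.1],
    [0,0,0],
    [0,0,0.1],
    [0,0,0],
  ],
  dr=[
    [0,0,6],
    [0,0,7],
    [0,0,7],
    [0,0,7],
    [0,0,6],
  ],
  grip=[40,40,40,40,40],
)

```text
clock: 15.02
position: [526.0, 47.0, 150.8]
ee_rot: [0.952, -0.192, 0.217, -0.1]
contact_force: [5.8, -10.1, -3.2]
gripper_width: 44.7
```

send_rows(
  translation=[
    [0,0,0],
    [0,0,0.1],
    [0,0,0],
    [0,0,0.1],
    [0,0,0],
  ],
  dr=[
    [0,0,7],
    [0,0,7],
    [0,0,7],
    [0,0,7],
    [0,0,6],
  ],
  grip=[40,40,40,40,40],
)

```text
clock: 15.65
position: [525.8, 46.7, 150.6]
ee_rot: [0.854, -0.462, 0.179, -0.159]
contact_force: [4.6, -8.8, -0.4]
gripper_width: 44.2
```

Run:
```python
from plan import *
from goal import *
p,Rm=grasp2(0,-24,tilt=27.5); plan(p,Rm,n=1)
np.save("wcam8.npy",arm.camera_info("wrist"),allow_pickle=True);im=arm.get_image("wrist")
cv2.imwrite("pics/w8.png",im[:,:,::-1])
im=arm.get_image("scene");cv2.imwrite("pics/s8.png",cv2.resize(im[114:189,266:366,::-1],None,fx=8,fy=8,interpolation=cv2.INTER_CUBIC))
print(arm.read_state()['wrist_torque'])
```

```text
now [525.8  46.7 150.6] j [ 24.2   3.9 -47.8  24.8 -12.2 -14.2] F [ 4.6 -8.8 -0.4] w 44.2 t 15.65
dist [-1.4  0.3  0.1] local [-0.9  0.8 -0.7] rv [-0.2  0.  20. ] n 1
[-0.9, 0.8, -0.7] [-0.17, 0.0, 19.98]
[-1.38898655 -0.95928605 -1.11599892]
```

View pics/w8.png

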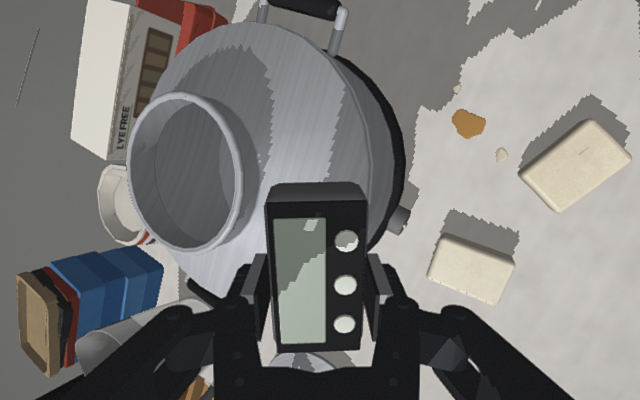

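View pics/s8.png

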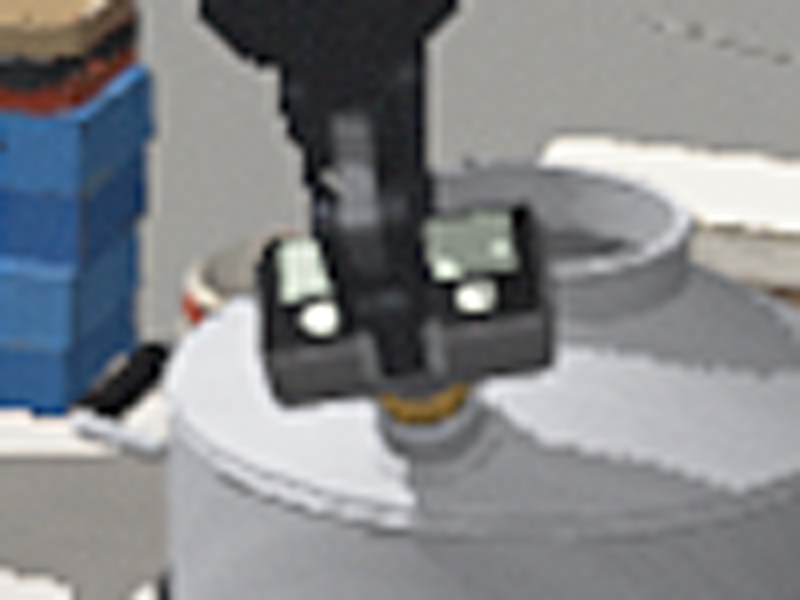

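send_rows(
  translation=[
    [0,0,0],
    [0,0,0],
    [0,0,0],
    [0,0,0],
    [0,0,0],
  ],
  dr=[
    [0,0,6],
    [0,0,6],
    [0,0,5],
    [0,0,1.5],
    [0,0,0],
  ],
  grip=[40,40,40,40,40],
)

```text
clock: 16.38
position: [525.9, 46.6, 150.4]
ee_rot: [0.769, -0.592, 0.151, -0.185]
contact_force: [5.3, -8.7, -1.4]
gripper_width: 44.4
```

Run:
```python
from plan import *
from goal import *
p,Rm=grasp2(0,-24,tilt=27.5); plan(p,Rm,n=1)
np.save("wcam9.npy",arm.camera_info("wrist"),allow_pickle=True);im=arm.get_image("wrist")[:,:,::-1]
cv2.imwrite("pics/w9.png",im);cv2.imwrite("pics/w9c.png",cv2.resize(im[210:360,250:390],None,fx=4,fy=4,interpolation=cv2.INTER_CUBIC))
```

```text
now [525.9  46.6 150.4] j [ 24.2   3.9 -47.8  24.8 -12.2 -32.5] F [ 5.3 -8.7 -1.4] w 44.4 t 16.38
dist [-1.4  0.3  0.3] local [-0.7  1.  -0.8] rv [-0.1  0.   1.6] n 1
[-0.7, 1.0, -0.8] [-0.15, 0.02, 1.61]
```

View pics/w9c.png

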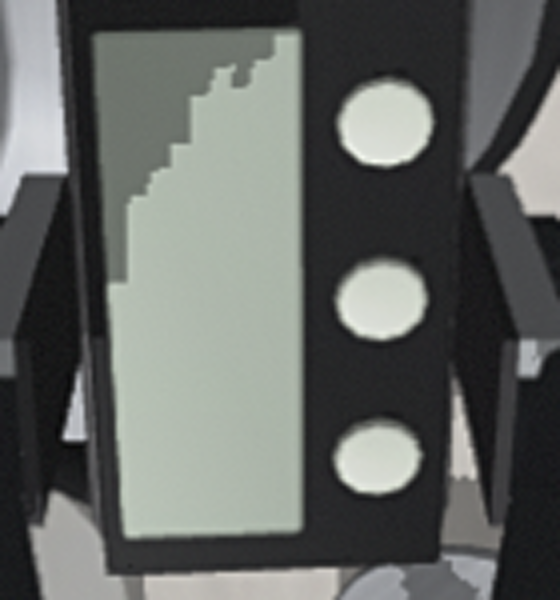

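Run:
```python
from fit import *
import fit
W=np.load("wcam9.npy",allow_pickle=True).item()
W1=np.load("wcam1.npy",allow_pickle=True).item()
w=lambda u,v:(250+u/4-.5,210+v/4-.5)
o=np.array([w(302,29),w(302,531),w(125,538),w(93,34),w(386,124),w(381,299),w(378,457)])
w1=lambda u,v:(270+u/6-.5,130+v/6-.5)
o1=np.array([w1(298,124),w1(295,518),w1(159,519),w1(155,122),w1(353,193),w1(351,327),w1(347,456)])
# free head position & joint: params cx,cy,yaw,th9,th1,wl,w1,w2,bx,bs,dz
pr=np.array([623.7,70.2,np.radians(13.2),0,-2.53,33,17,-5.5,-14,22,0.]);sg=np.array([3,3,np.radians(.8),1,1,8,8,8,8,8,2])
def f(p,y=None):
    r=[(p-pr)/sg]
    for c,ob,th in((W,o,p[3]),(W1,o1,p[4])):
        P=model(np.r_[p[:3],th,p[5:10],0])+[0,0,p[10]]
        r.append((proj(c,P)-ob).ravel()/.6)
    return np.concatenate(r)
s=least_squares(f,pr);print(s.x.round(3),np.degrees(s.x[2:5]).round(2));print((s.fun[11:]*.6).round(1))
C=np.linalg.inv(s.jac.T@s.jac);print(np.degrees(np.sqrt(np.diag(C))[2:5]))
```

```text
[ 6.25248e+02  6.97500e+01  2.29000e-01 -4.00000e-02 -2.53100e+00
  3.29910e+01  1.83190e+01 -3.52800e+00 -1.25010e+01  2.19400e+01
  7.34000e-01] [  13.12   -2.3  -145.03]
[ 0.1  0.1  0.2  0.3 -0.3  0.1  0.   0.1 -0.1 -0.2  0.2 -0.1 -0.1 -0.3
 -0.2 -0.1 -0.4  0.   0.4 -0.3  0.2  0.  -0.1  0.1 -0.1  0.1  0.1 -0. ]
[0.60350792 0.56738022 0.67574152]
```

send_rows(
  translation=[
    [0,0,0],
    [0,0,0],
    [0,0,0],
    [0,0,0],
    [0,0,0],
  ],
  dr=[
    [0,0,1],
    [0,0,0.9],
    [0,0,0],
    [0,0,0],
    [0,0,0],
  ],
  grip=[40,40,40,40,70],
)

```text
clock: 17.05
position: [525.0, 47.0, 149.7]
ee_rot: [0.76, -0.605, 0.147, -0.187]
contact_force: [0.0, 0.7, -0.0]
gripper_width: 61.6
```

send_rows(
  translation=[
    [0,0,0],
    [0,0,-15],
    [0,0,-30],
    [0,0,-40],
    [0,0,-30],
  ],
  dr=[
    [0,0,0],
    [0,0,0],
    [0,0,0],
    [0,0,0],
    [0,0,0],
  ],
  grip=[85,85,85,85,85],
)

```text
clock: 17.68
position: [472.6, 35.3, 253.1]
ee_rot: [0.76, -0.604, 0.147, -0.188]
contact_force: [1.0, 0.2, 0.2]
gripper_width: 85.1
```

Run:
```python
from plan import *
from goal import *
p,Rm=grasp2(0,60,tilt=27.5); plan(p,Rm,n=1)
np.save("wcam10.npy",arm.camera_info("wrist"),allow_pickle=True);im=arm.get_image("wrist")[:,:,::-1]
cv2.imwrite("pics/w10.png",im);cv2.imwrite("pics/w10c.png",cv2.resize(im[120:300,220:420],None,fx=4,fy=3.3,interpolation=cv2.INTER_CUBIC))
print([(x['confidence'],x['xyz']) for x in arm.place_of("melter_mouth","wrist")])
im=arm.get_image("scene");cv2.imwrite("pics/s10.png",cv2.resize(im[114:189,266:366,::-1],None,fx=8,fy=8,interpolation=cv2.INTER_CUBIC))
```

```text
now [472.6  35.3 253.1] j [ 28.5  -9.6 -39.5  12.5 -34.  -24.2] F [1.  0.2 0.2] w 85.1 t 17.68
dist [ 14.1   2.8 -27.8] local [ 0.5  0.2 31.3] rv [-0.1  0.1 -0.2] n 1
[0.5, 0.2, 31.3] [-0.09, 0.1, -0.17]
[(0.85, [623.7, 68.6, 164.3])]
```

View pics/w10.png

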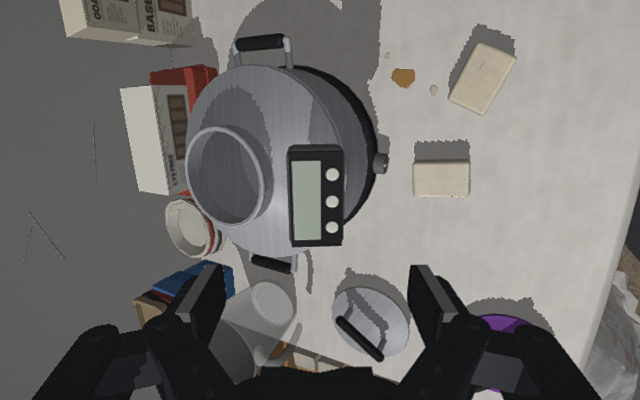

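View pics/s10.png

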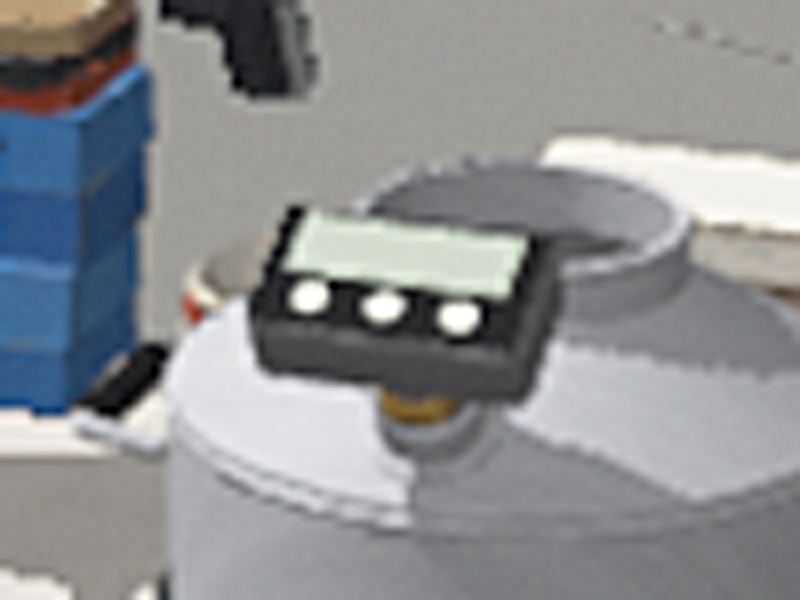

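View pics/w10c.png

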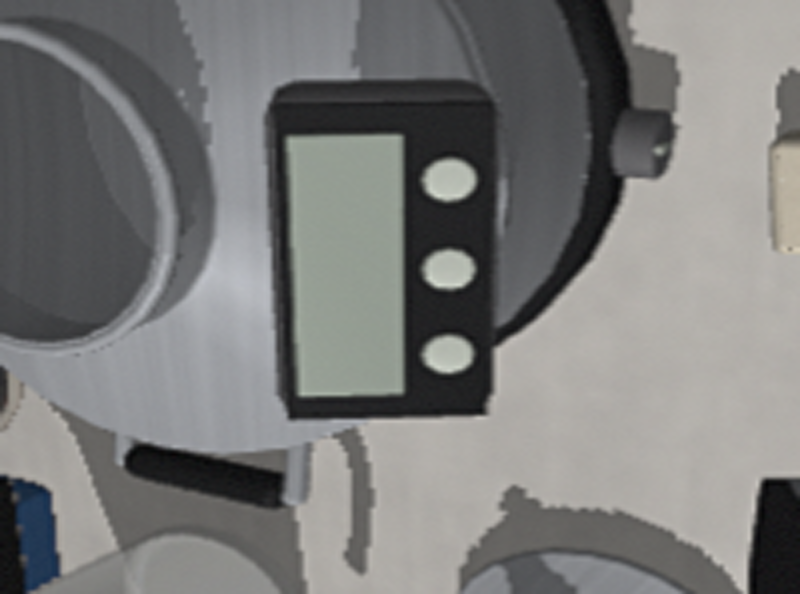

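```bash
cat > fit2.py <<'E'
from fit import *
from bench import arm
W9=np.load("wcam9.npy",allow_pickle=True).item();W1=np.load("wcam1.npy",allow_pickle=True).item();W10=np.load("wcam10.npy",allow_pickle=True).item()
S=arm.camera_info("scene")
mk=lambda x,y,a,b,L:np.array([(x+u/a-.5,y+v/b-.5) for u,v in L])
o9=mk(250,210,4,4,[(302,29),(302,531),(125,538),(93,34),(386,124),(381,299),(378,457)])
o1=mk(270,130,6,6,[(298,124),(295,518),(159,519),(155,122),(353,193),(351,327),(347,456)])
o10=mk(220,120,4,3.3,[(404,134),(404,395),(299,397),(286,136),(449,180),(448,269),(447,353)])
os_=mk(266,114,8,8,[(510,296),(288,272),(312,210),(530,237),(460,318),(383,307),(310,298)])
os0=mk(290,125,12,12,[(218,168),(435,352),(345,430),(133,240),(287,178),(358,237),(430,300)])
# params cx,cy,yaw, th10, th9, th1, wl,w1,w2,bx,bs, then per-cam xyz offset scene, 
pr=np.r_[623.7,70.2,np.radians(13.3),0,0,-2.53,33,17,-5,-13,22,0,0,0];sg=np.r_[3,3,np.radians(.8),1,1,1,8,8,8,8,8,2,2,2]
def run(obs):
    def f(p):
        r=[(p-pr)/sg]
        for c,ob,ti,sc in obs:
            P=model(np.r_[p[:3],p[ti],p[6:11],0])+(p[11:14] if sc else 0)
            r.append((proj(c,P)-ob).ravel()/.5)
        return np.concatenate(r)
    s=least_squares(f,pr);C=np.linalg.inv(s.jac.T@s.jac)
    print(s.x.round(2),np.degrees(s.x[2:6]).round(2),"+-",np.degrees(np.sqrt(np.diag(C))[2:6]).round(2),"cost",s.cost.round(1))
E
python3 - <<'E'
from fit2 import *
run([(W10,o10,3,0)]);run([(S,os_,3,1)]);run([(W10,o10,3,0),(S,os_,3,1)])
run([(W10,o10,3,0),(S,os_,3,1),(W9,o9,4,0),(W1,o1,5,0),(S,os0,5,1)])
E
```

```text
[ 6.2456e+02  7.0030e+01  2.3000e-01 -1.0000e-02 -0.0000e+00 -2.5300e+00
  3.2920e+01  1.9220e+01 -2.8100e+00 -1.1520e+01  2.1880e+01  0.0000e+00
  0.0000e+00  0.0000e+00] [  13.31   -0.33   -0.   -144.96] +- [ 0.7   0.68 57.3  57.3 ] cost 0.7
[ 6.2456e+02  6.9760e+01  2.3000e-01 -1.0000e-02  0.0000e+00 -2.5300e+00
  3.2960e+01  2.1160e+01 -1.6700e+00 -1.1150e+01  2.2300e+01  3.8000e-01
 -2.0000e-01  6.0000e-01] [  13.27   -0.31    0.   -144.96] +- [ 0.73  1.07 57.3  57.3 ] cost 1.7
[ 6.2432e+02  6.9740e+01  2.3000e-01 -1.0000e-02 -0.0000e+00 -2.5300e+00
  3.2910e+01  1.9540e+01 -2.5300e+00 -1.1300e+01  2.1920e+01  6.6000e-01
 -4.9000e-01  1.2200e+00] [  13.22   -0.39   -0.   -144.96] +- [ 0.68  0.64 57.3  57.3 ] cost 3.2
[ 6.2539e+02  7.0480e+01  2.3000e-01 -1.0000e-02 -4.0000e-02 -2.5300e+00
  3.3070e+01  1.8440e+01 -3.5800e+00 -1.2520e+01  2.2000e+01  9.3000e-01
 -4.7000e-01  1.6700e+00] [  13.3    -0.33   -2.14 -144.98] +- [0.55 0.54 0.51 0.57] cost 14.9
```

Run:
```python
from plan import *
T=arm.camera_info("top")
a=onz(T,(234.2,194.0),52);b=onz(T,(224.5,217),52);print(a,b,(a+b)/2,np.linalg.norm(a-b),np.degrees(np.arctan2(*(a-b)[[1,0]])))
W=np.load("wcam10.npy",allow_pickle=True).item()
a=onz(W,(341,320),52);b=onz(W,(380,356),52);print(a,b,(a+b)/2,np.linalg.norm(a-b),np.degrees(np.arctan2(*(a-b)[[1,0]])))
ang=np.degrees(np.arctan2(*(a-b)[[1,0]]))
for k in (0,180):
    ph=np.radians(ang+k); Rm=np.c_[[np.cos(ph),np.sin(ph),0],[np.sin(ph),-np.cos(ph),0],[0,0,-1]]
    plan([(a+b)[0]/2,(a+b)[1]/2,190],Rm)
```

```text
[492.42998327 266.28643274  52.        ] [422.48998482 291.0561828   52.        ] [457.45998404 278.67130777  52.        ] 74.196656935221 -19.501963671475675
[487.64656049 263.19981286  52.        ] [420.87901099 287.68313645  52.        ] [454.26278574 275.44147466  52.        ] 71.11496888731794 -20.137732156732614
now [473.3  35.5 253.3] j [ 28.5  -9.6 -39.5  12.5 -33.8 -24.3] F [-0.7  0.3 -0.6] w 85.1 t 17.82
dist [-19.1 239.9 -63.3] local [-237.8   -1.8   73.4] rv [-25.5 -13.6 -55.7] n 7
[-34.0, -0.3, 10.5] [-3.65, -1.94, -7.95]
[-33.2, -5.6, 11.4] [-3.65, -1.94, -7.95]
[-31.6, -10.9, 12.0] [-3.65, -1.94, -7.95]
[-29.4, -15.9, 12.2] [-3.65, -1.94, -7.95]
[-26.4, -20.5, 12.0] [-3.65, -1.94, -7.95]
[-22.9, -24.7, 11.4] [-3.65, -1.94, -7.95]
[-18.8, -28.3, 10.4] [-3.65, -1.94, -7.95]
now [473.3  35.5 253.3] j [ 28.5  -9.6 -39.5  12.5 -33.8 -24.3] F [-0.7  0.3 -0.6] w 85.1 t 17.82
dist [-19.1 239.9 -63.3] local [-237.8   -1.8   73.4] rv [-15.8  29.8 120.3] n 14
[-17.0, -0.1, 5.2] [-1.13, 2.13, 8.6]
[-17.0, 2.3, 4.6] [-1.13, 2.13, 8.6]
[-16.6, 4.8, 4.1] [-1.13, 2.13, 8.6]
[-15.9, 7.1, 3.6] [-1.13, 2.13, 8.6]
[-14.8, 9.4, 3.2] [-1.13, 2.13, 8.6]
[-13.3, 11.4, 2.9] [-1.13, 2.13, 8.6]
[-11.6, 13.2, 2.6] [-1.13, 2.13, 8.6]
[-9.6, 14.8, 2.5] [-1.13, 2.13, 8.6]
[-7.3, 16.0, 2.5] [-1.13, 2.13, 8.6]
[-5.0, 16.9, 2.6] [-1.13, 2.13, 8.6]
[-2.5, 17.4, 2.8] [-1.13, 2.13, 8.6]
[0.0, 17.5, 3.1] [-1.13, 2.13, 8.6]
[2.5, 17.2, 3.5] [-1.13, 2.13, 8.6]
[4.9, 16.6, 4.0] [-1.13, 2.13, 8.6]
```

send_rows(
  translation=[
    [-34,-0.3,10.5],
    [-33.2,-5.6,11.4],
    [-31.6,-10.9,12],
    [-29.4,-15.9,12.2],
    [-26.4,-20.5,12],
  ],
  dr=[
    [-3.65,-1.94,-7.95],
    [-3.65,-1.94,-7.95],
    [-3.65,-1.94,-7.95],
    [-3.65,-1.94,-7.95],
    [-3.65,-1.94,-7.95],
  ],
  grip=[85,85,85,85,85],
)

```text
clock: 18.45
position: [459.0, 207.0, 204.0]
ee_rot: [0.949, -0.307, 0.041, -0.053]
contact_force: [0.2, -0.5, 0.0]
gripper_width: 84.9
```

send_rows(
  translation=[
    [-22.9,-24.7,11.4],
    [-18.8,-28.3,10.4],
    [0,0,0],
    [0,0,0],
    [0,0,0],
  ],
  dr=[
    [-3.65,-1.94,-7.95],
    [-3.65,-1.94,-7.95],
    [0,0,0],
    [0,0,0],
    [0,0,0],
  ],
  grip=[85,85,85,85,85],
)

```text
clock: 19.08
position: [453.8, 273.8, 187.6]
ee_rot: [0.984, -0.176, -0.002, 0.002]
contact_force: [-0.6, -0.7, 0.1]
gripper_width: 85.2
```

Run:
```python
from plan import *
ph=np.radians(-20); Rm=np.c_[[np.cos(ph),np.sin(ph),0],[np.sin(ph),-np.cos(ph),0],[0,0,-1]]
plan([454.5,277,190],Rm,n=1)
c=arm.camera_info("wrist");np.save("wcam11.npy",c,allow_pickle=True);im=arm.get_image("wrist")[:,:,::-1]
cv2.imwrite("pics/w11.png",im)
print([(t,x['confidence'],x['xyz']) for t in("lid_handle","lid") for x in arm.place_of(t,"wrist")])
print(proj(c,[[454.5,277,52],[411,292.8,52]]))
```

```text
now [453.8 273.8 187.6] j [ 48.6  13.9 -14.4  -0.1 -61.9  21.2] F [-0.6 -0.7  0.1] w 85.2 t 19.07
dist [0.7 3.2 2.4] local [-0.4 -3.3 -2.4] rv [ 0.2  0.2 -0.3] n 1
[-0.4, -3.3, -2.4] [0.22, 0.19, -0.26]
[('lid_handle', 0.92, [286.7, 226.4, 55.9]), ('lid_handle', 0.76, [453.3, 278.2, 48.0]), ('lid', 0.95, [286.4, 229.7, -2.8]), ('lid', 0.68, [456.7, 279.7, 0.7])]
[[312.5861891  184.14678723]
 [312.96846997 228.34529053]]
```

View pics/w11.png

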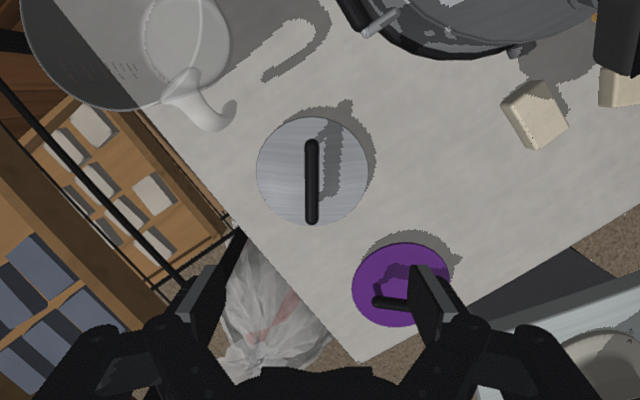

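Run:
```python
from plan import *
W=np.load("wcam11.npy",allow_pickle=True).item()
a=onz(W,(312,138.5),52);b=onz(W,(311.5,226),52);print(a,b,(a+b)/2,np.linalg.norm(a-b),np.degrees(np.arctan2(*(a-b)[[1,0]])))
m=(a+b)/2
ph=np.radians(-20); Rm=np.c_[[np.cos(ph),np.sin(ph),0],[np.sin(ph),-np.cos(ph),0],[0,0,-1]]
plan([m[0],m[1],90],Rm,n=3);plan([m[0],m[1],36],Rm,n=3)
```

```text
[495.61944256 262.26023178  52.        ] [413.92183428 293.29139443  52.        ] [454.77063842 277.77581311  52.        ] 87.39240387310446 -20.798254821466198
now [454.  274.  188.3] j [ 48.6  13.9 -14.4  -0.1 -61.9  21.2] F [ 1.2  1.4 -0.1] w 84.9 t 19.23
dist [  0.8   3.8 -98.3] local [-0.3 -4.  98.2] rv [ 0.1  0.2 -0.2] n 3
[-0.1, -1.3, 32.7] [0.05, 0.06, -0.08]
[-0.1, -1.3, 32.7] [0.05, 0.06, -0.08]
[-0.2, -1.3, 32.7] [0.05, 0.06, -0.08]
now [454.  274.  188.3] j [ 48.6  13.9 -14.4  -0.1 -61.9  21.2] F [ 1.2  1.4 -0.1] w 84.9 t 19.23
dist [   0.8    3.8 -152.3] local [-1.000e-01 -4.200e+00  1.522e+02] rv [ 0.1  0.2 -0.2] n 3
[-0.0, -1.4, 50.7] [0.05, 0.06, -0.08]
[-0.1, -1.4, 50.7] [0.05, 0.06, -0.08]
[-0.1, -1.3, 50.7] [0.05, 0.06, -0.08]
```

send_rows(
  translation=[
    [0,-2,25],
    [0,-2,30],
    [0,0,30],
    [0,0,20],
    [0,0,10],
  ],
  dr=[
    [0.1,0.2,0.6],
    [0,0,0],
    [0,0,0],
    [0,0,0],
    [0,0,0],
  ],
  grip=[85,85,60,60,60],
)

```text
clock: 19.85
position: [455.0, 277.6, 72.1]
ee_rot: [0.984, -0.181, -0.0, 0.001]
contact_force: [-0.2, 0.3, 0.0]
gripper_width: 60.0
```

send_rows(
  translation=[
    [0,0,12],
    [0,0,13],
    [0,0,12],
    [0,0,0],
    [0,0,0],
  ],
  dr=[
    [0,0,0],
    [0,0,0],
    [0,0,0],
    [0,0,0],
    [0,0,0],
  ],
  grip=[60,60,60,60,60],
)

```text
clock: 20.48
position: [455.5, 278.4, 36.0]
ee_rot: [0.984, -0.18, 0.0, 0.001]
contact_force: [0.5, 0.3, 0.4]
gripper_width: 60.2
```

Run:
```python
from plan import *
ph=np.radians(-20.8); Rm=np.c_[[np.cos(ph),np.sin(ph),0],[np.sin(ph),-np.cos(ph),0],[0,0,-1]]
plan([454.8,277.8,36],Rm,n=1)
c=arm.camera_info("wrist");im=arm.get_image("wrist")[:,:,::-1]
cv2.imwrite("pics/w12.png",im)
```

```text
now [455.5 278.4  36. ] j [ 48.9  24.4 -24.7   0.1 -41.   20.3] F [0.5 0.3 0.4] w 60.2 t 20.48
dist [-0.7 -0.6  0. ] local [-0.4  0.8 -0. ] rv [ 0.1 -0.   0. ] n 1
[-0.4, 0.8, -0.0] [0.07, -0.04, 0.03]
```

View pics/w12.png

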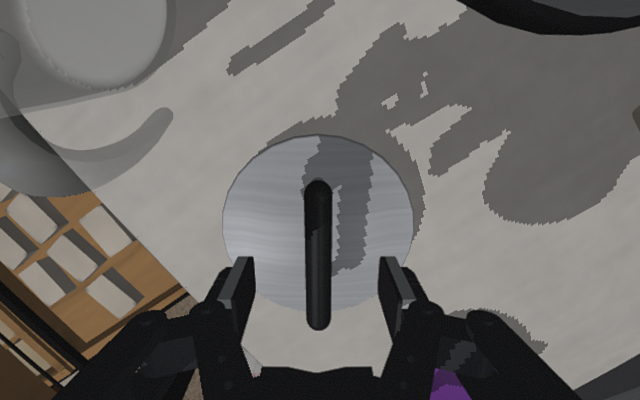

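send_rows(
  translation=[
    [-0.4,0.8,3],
    [0,0,3],
    [0,0,0],
    [0,0,0],
    [0,0,0],
  ],
  dr=[
    [0,0,0],
    [0,0,0],
    [0,0,0],
    [0,0,0],
    [0,0,0],
  ],
  grip=[60,60,40,20,8],
)

```text
clock: 21.15
position: [454.7, 277.7, 30.2]
ee_rot: [0.984, -0.18, 0.0, 0.001]
contact_force: [-2.1, 0.3, 1.9]
gripper_width: 10.1
```

send_rows(
  translation=[
    [0,0,0],
    [0,0,0],
    [0,0,0],
    [0,0,0],
    [0,0,0],
  ],
  dr=[
    [0,0,0],
    [0,0,0],
    [0,0,0],
    [0,0,0],
    [0,0,0],
  ],
  grip=[8,8,8,8,8],
)

```text
clock: 21.78
position: [454.8, 277.7, 30.2]
ee_rot: [0.984, -0.18, 0.0, 0.001]
contact_force: [-2.0, -0.4, 5.8]
gripper_width: 9.5
```

send_rows(
  translation=[
    [0,0,-2],
    [0,0,-5],
    [0,0,-10],
    [0,0,-10],
    [0,0,-5],
  ],
  dr=[
    [0,0,0],
    [0,0,0],
    [0,0,0],
    [0,0,0],
    [0,0,0],
  ],
  grip=[8,8,8,8,8],
)

```text
clock: 22.4
position: [455.0, 278.0, 62.9]
ee_rot: [0.984, -0.18, 0.0, 0.0]
contact_force: [-0.3, 0.5, -3.0]
gripper_width: 9.7
```

Run:
```python
from plan import *
s=arm.read_state();print(s['position'],s['contact_force'],s['gripper_width'],s['wrist_torque'])
im=arm.get_image("wrist")[:,:,::-1];cv2.imwrite("pics/w13.png",im)
im=arm.get_image("scene")[:,:,::-1];cv2.imwrite("pics/s13.png",cv2.resize(im[100:260,160:400],None,fx=3,fy=3))
```

```text
[454.98821295 278.00818408  62.87890805] [-0.28194787  0.49259464 -2.96718908] 9.655991489738001 [ 0.0423953   0.02016041 -0.01258084]
```

View pics/w13.png

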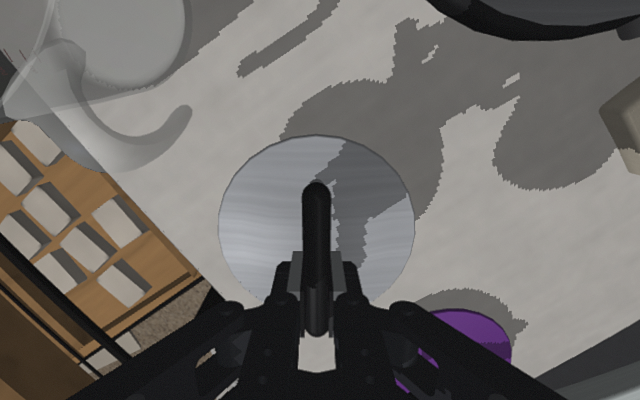

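View pics/s13.png

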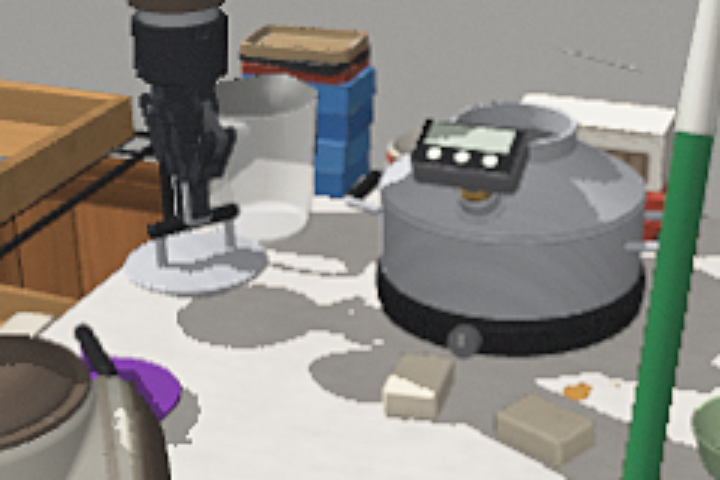

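Run:
```python
import cv2
a=cv2.imread("pics/w10.png");cv2.imwrite("pics/w10r.png",cv2.resize(a[115:235,175:285],None,fx=5,fy=5,interpolation=cv2.INTER_CUBIC))
a=cv2.imread("pics/top0.png");cv2.imwrite("pics/top0r.png",cv2.resize(a[115:170,270:330],None,fx=10,fy=10,interpolation=cv2.INTER_CUBIC))
```

```text
(no output)
```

View pics/w10r.png

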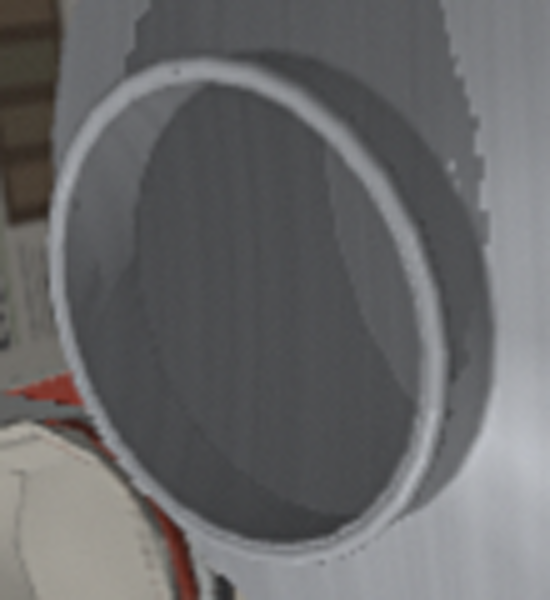

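View pics/top0r.png

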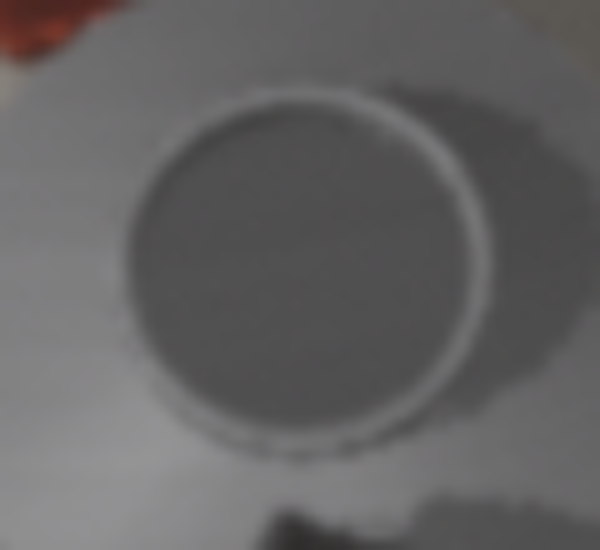

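Run:
```python
from plan import *
W=np.load("wcam10.npy",allow_pickle=True).item();T=arm.camera_info("top")
# outer rim points
w=[(175+u/5-.5,115+v/5-.5) for u,v in [(48,250),(65,350),(110,455),(190,535),(270,565),(350,545),(410,490),(443,390),(440,310),(405,210),(340,125),(270,75),(200,57),(130,80),(75,150)]]
# inner
wi=[(175+u/5-.5,115+v/5-.5) for u,v in [(64,260),(95,390),(180,510),(260,543),(340,525),(400,455),(424,360),(405,260),(350,160),(280,95),(200,78),(130,110),(80,180)]]
t=[(270+u/10-.5,115+v/10-.5) for u,v in [(123,265),(492,265),(300,85),(300,455),(170,150),(445,145),(180,400),(440,395)]]
for n,c,l,r in(("w out",W,w,52),("w in",W,wi,48),("top out",T,t,52)):
    P=np.array([onz(c,u,164) for u in l])[:,:2]
    for fr in (0,1):
        f=lambda q:np.hypot(P[:,0]-q[0],P[:,1]-q[1])-(q[2] if fr else r)
        s=least_squares(f,[623,69,r]);print(n,s.x.round(1),"rms",np.sqrt((s.fun**2).mean()).round(2))
```

```text
w out [624.4  70.1  52. ] rms 0.8
w out [624.5  70.2  52.4] rms 0.69
w in [624.5  69.7  48. ] rms 0.87
w in [624.5  69.6  47.8] rms 0.85
top out [625.1  69.5  52. ] rms 1.01
top out [625.1  69.5  52.4] rms 0.93
```

Run:
```python
from plan import *
ph=np.radians(-20.8); Rm=np.c_[[np.cos(ph),np.sin(ph),0],[np.sin(ph),-np.cos(ph),0],[0,0,-1]]
plan([455,278,280],Rm,n=5);plan([624.5,69.8,280],Rm,n=10)
```

```text
now [455.  278.   62.7] j [ 48.9  22.1 -23.4   0.1 -44.5  20.3] F [ 0.4 -0.5 -1.9] w 9.9 t 22.5
dist [  0.   -0.  217.3] local [ 2.000e-01  0.000e+00 -2.173e+02] rv [-0.  -0.1  0. ] n 5
[0.0, 0.0, -43.5] [-0.0, -0.01, 0.0]
[0.0, 0.0, -43.5] [-0.0, -0.01, 0.0]
[0.0, 0.0, -43.5] [-0.0, -0.01, 0.0]
[0.0, 0.0, -43.5] [-0.0, -0.01, 0.0]
[0.0, 0.0, -43.5] [-0.0, -0.01, 0.0]
now [455.  278.   62.7] j [ 48.9  22.1 -23.4   0.1 -44.5  20.3] F [ 0.4 -0.5 -1.9] w 9.9 t 22.5
dist [ 169.5 -208.2  217.3] local [ 232.6  134.5 -217.1] rv [-0.  -0.1  0. ] n 10
[23.3, 13.5, -21.7] [-0.0, -0.01, 0.0]
[23.3, 13.5, -21.7] [-0.0, -0.01, 0.0]
[23.3, 13.4, -21.7] [-0.0, -0.01, 0.0]
[23.3, 13.4, -21.7] [-0.0, -0.01, 0.0]
[23.3, 13.4, -21.7] [-0.0, -0.01, 0.0]
[23.2, 13.4, -21.7] [-0.0, -0.01, 0.0]
[23.2, 13.4, -21.7] [-0.0, -0.01, 0.0]
[23.2, 13.4, -21.7] [-0.0, -0.01, 0.0]
[23.2, 13.4, -21.7] [-0.0, -0.01, 0.0]
[23.2, 13.4, -21.7] [-0.0, -0.01, 0.0]
```

send_rows(
  translation=[
    [0,0,-25],
    [0,0,-45],
    [0,0,-55],
    [0,0,-50],
    [0,0,-35],
  ],
  dr=[
    [0,0,0],
    [0,0,0],
    [0,0,0],
    [0,0,0],
    [0,0,0],
  ],
  grip=[8,8,8,8,8],
)

```text
clock: 23.12
position: [454.8, 278.1, 274.2]
ee_rot: [0.984, -0.18, 0.001, -0.0]
contact_force: [-0.6, 0.6, -1.8]
gripper_width: 9.9
```

send_rows(
  translation=[
    [12,7,0],
    [23,13.5,0],
    [28,16,0],
    [30,17.5,0],
    [30,17.5,0],
  ],
  dr=[
    [0,0,0],
    [0,0,0],
    [0,0,0],
    [0,0,0],
    [0,0,0],
  ],
  grip=[8,8,8,8,8],
)

```text
clock: 23.75
position: [544.1, 165.8, 269.4]
ee_rot: [0.984, -0.181, -0.002, 0.002]
contact_force: [0.4, 0.6, -2.1]
gripper_width: 9.9
```

send_rows(
  translation=[
    [30,17.5,0],
    [28,16,0],
    [23,13.5,0],
    [18,10,0],
    [10,5.5,0],
  ],
  dr=[
    [0,0,0],
    [0,0,0],
    [0,0,0],
    [0,0,0],
    [0,0,0],
  ],
  grip=[8,8,8,8,8],
)

```text
clock: 24.38
position: [624.1, 69.3, 270.5]
ee_rot: [0.983, -0.181, -0.001, 0.001]
contact_force: [0.8, -0.2, -2.8]
gripper_width: 9.3
```

Run:
```python
from plan import *
ph=np.radians(-20.8); Rm=np.c_[[np.cos(ph),np.sin(ph),0],[np.sin(ph),-np.cos(ph),0],[0,0,-1]]
plan([624.5,69.8,205],Rm,n=5)
```

```text
now [624.1  69.3 270.5] j [ 21.1  20.5   7.    0.1 -76.7  48. ] F [ 0.8 -0.2 -2.8] w 9.3 t 24.38
dist [  0.4   0.5 -65.5] local [ 0.3 -0.8 65.5] rv [ 0.2  0.1 -0.1] n 5
[0.1, -0.2, 13.1] [0.04, 0.02, -0.01]
[0.1, -0.2, 13.1] [0.04, 0.02, -0.01]
[0.0, -0.1, 13.1] [0.04, 0.02, -0.01]
[0.0, -0.1, 13.1] [0.04, 0.02, -0.01]
[0.0, -0.1, 13.1] [0.04, 0.02, -0.01]
```

send_rows(
  translation=[
    [0.3,-0.8,12],
    [0,0,18],
    [0,0,18],
    [0,0,14],
    [0,0,7],
  ],
  dr=[
    [0.1,0.1,0],
    [0.1,0,0],
    [0,0,0],
    [0,0,0],
    [0,0,0],
  ],
  grip=[8,8,8,8,8],
)

```text
clock: 25.0
position: [624.0, 71.4, 201.8]
ee_rot: [0.984, -0.18, 0.0, -0.0]
contact_force: [0.3, -0.1, -0.9]
gripper_width: 9.8
```

Run:
```python
from plan import *
ph=np.radians(-20.8); Rm=np.c_[[np.cos(ph),np.sin(ph),0],[np.sin(ph),-np.cos(ph),0],[0,0,-1]]
plan([624.5,69.8,182],Rm,n=1)
for n in("wrist","scene","top"):
    im=arm.get_image(n)[:,:,::-1]
    if n!="wrist":
        u=proj(arm.camera_info(n),[624,70,180])[0].astype(int); im=cv2.resize(im[u[1]-50:u[1]+50,u[0]-65:u[0]+65],None,fx=6,fy=6,interpolation=cv2.INTER_CUBIC)
    cv2.imwrite(f"pics/{n}14.png",im)
```

```text
now [624.   71.4 201.8] j [ 21.3  22.6   0.3  -0.  -67.7  48. ] F [ 0.3 -0.1 -0.9] w 9.8 t 25.0
dist [  0.5  -1.6 -19.8] local [ 1.1  1.4 19.8] rv [-0.  -0.   0.1] n 1
[1.1, 1.4, 19.8] [-0.05, -0.03, 0.05]
```

View pics/wrist14.png

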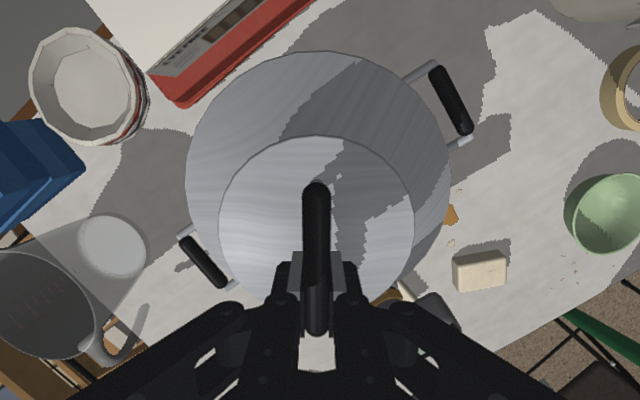

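View pics/scene14.png

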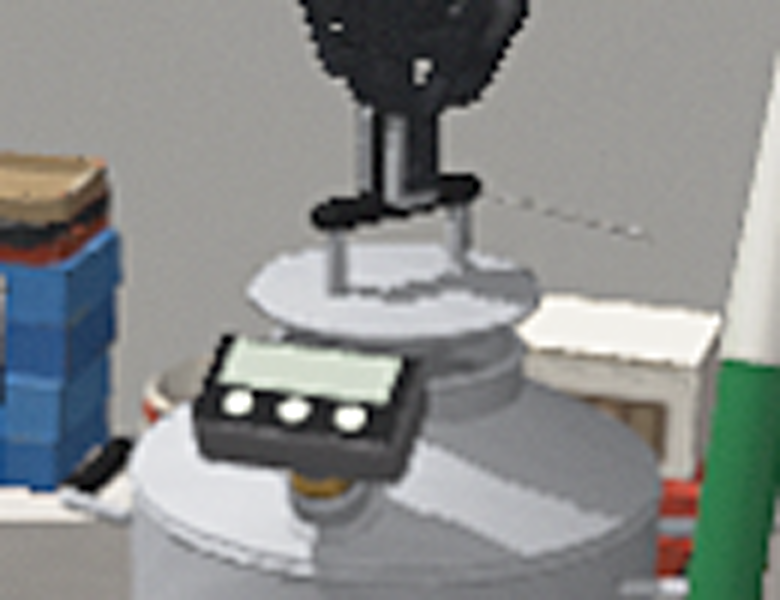

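View pics/top14.png

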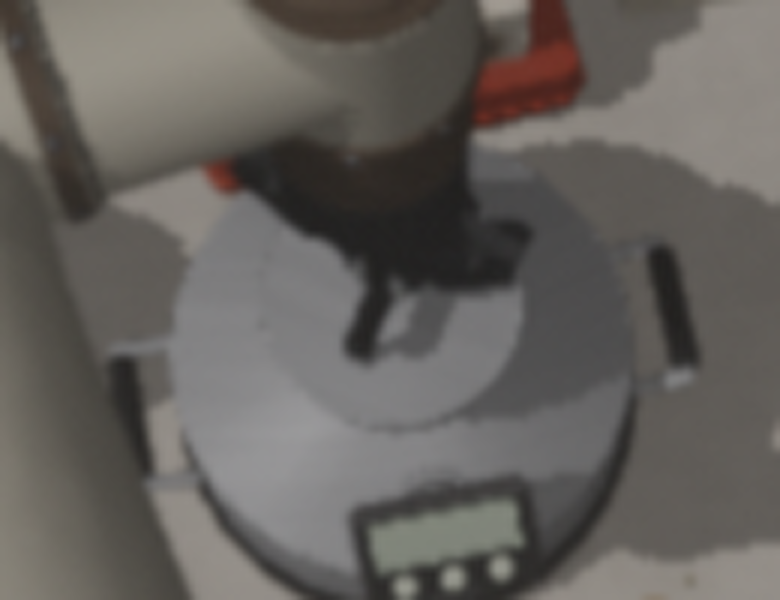

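send_rows(
  translation=[
    [1,1.3,1],
    [0,0,3],
    [0,0,3],
    [0,0,3],
    [0,0,2],
  ],
  dr=[
    [0,0,0],
    [0,0,0],
    [0,0,0],
    [0,0,0],
    [0,0,0],
  ],
  grip=[8,8,8,8,8],
)

```text
clock: 25.78
position: [625.1, 69.4, 190.7]
ee_rot: [0.984, -0.18, 0.001, -0.001]
contact_force: [-0.0, -0.6, -1.3]
gripper_width: 9.4
```

Run:
```python
from plan import *
ph=np.radians(-20.8); Rm=np.c_[[np.cos(ph),np.sin(ph),0],[np.sin(ph),-np.cos(ph),0],[0,0,-1]]
plan([624.5,69.8,182],Rm,n=1)
```

```text
now [625.1  69.4 190.7] j [ 21.1  23.   -0.6   0.  -66.3  48.2] F [-0.  -0.6 -1.3] w 9.4 t 25.77
dist [-0.6  0.4 -8.7] local [-0.7 -0.1  8.7] rv [-0.1 -0.1  0. ] n 1
[-0.7, -0.1, 8.7] [-0.09, -0.1, 0.01]
```

send_rows(
  translation=[
    [-0.6,0,1.5],
    [0,0,1.5],
    [0,0,1.5],
    [0,0,1.5],
    [0,0,1],
  ],
  dr=[
    [-0.1,-0.1,0],
    [0,0,0],
    [0,0,0],
    [0,0,0],
    [0,0,0],
  ],
  grip=[8,8,8,8,8],
)

```text
clock: 26.4
position: [624.6, 69.7, 184.0]
ee_rot: [0.984, -0.18, 0.0, 0.0]
contact_force: [-0.2, 0.4, -1.6]
gripper_width: 9.6
```

send_rows(
  translation=[
    [0,0,0.5],
    [0,0,0.5],
    [0,0,0.5],
    [0,0,0],
    [0,0,0],
  ],
  dr=[
    [0,0,0],
    [0,0,0],
    [0,0,0],
    [0,0,0],
    [0,0,0],
  ],
  grip=[8,8,8,8,8],
)

```text
clock: 27.02
position: [624.7, 69.7, 182.6]
ee_rot: [0.984, -0.18, 0.0, 0.0]
contact_force: [0.3, 0.3, -1.6]
gripper_width: 9.8
```

Run:
```python
from plan import *
print(arm.read_state()['position'],arm.read_state()['contact_force'])
u=[313,140];im=arm.get_image("scene")[:,:,::-1]
u=proj(arm.camera_info("scene"),[624,70,180])[0].astype(int)
cv2.imwrite("pics/s15.png",cv2.resize(im[u[1]-50:u[1]+50,u[0]-65:u[0]+65],None,fx=6,fy=6,interpolation=cv2.INTER_CUBIC))
```

```text
[624.68881321  69.66277507 182.58073812] [ 0.27490834  0.34111886 -1.55753516]
```

View pics/s15.png

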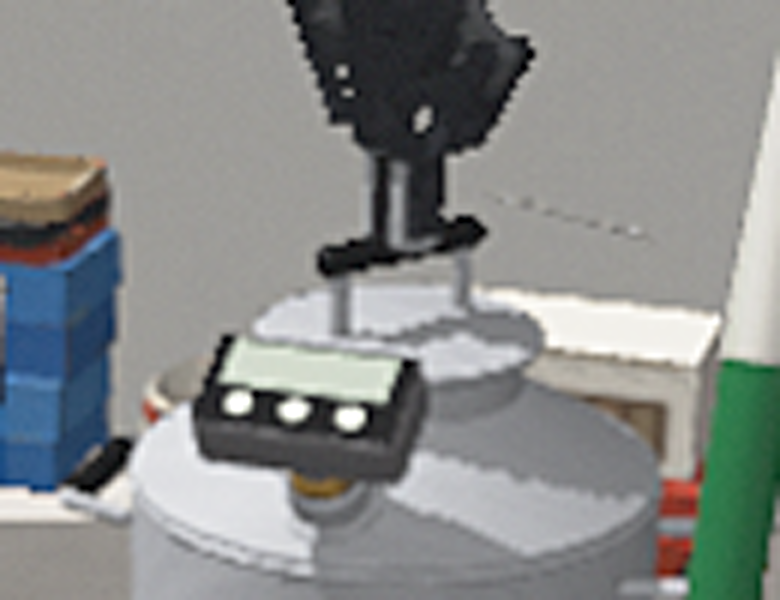

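Almost seated, and the force still reads about lid weight. I'll lower in 0.5 mm steps until contact.

send_rows(
  translation=[
    [0,0,0.4],
    [0,0,0.4],
    [0,0,0.4],
    [0,0,0],
    [0,0,0],
  ],
  dr=[
    [0,0,0],
    [0,0,0],
    [0,0,0],
    [0,0,0],
    [0,0,0],
  ],
  grip=[8,8,8,8,8],
)

```text
clock: 27.7
position: [624.8, 69.7, 182.3]
ee_rot: [0.984, -0.18, 0.001, -0.0]
contact_force: [-2.6, 0.7, 4.2]
gripper_width: 9.9
```

send_rows(
  translation=[
    [0,0,0.4],
    [0,0,0.4],
    [0,0,0],
    [0,0,0],
    [0,0,0],
  ],
  dr=[
    [0,0,0],
    [0,0,0],
    [0,0,0],
    [0,0,0],
    [0,0,0],
  ],
  grip=[8,8,8,8,8],
)

```text
clock: 28.32
position: [624.8, 69.7, 182.2]
ee_rot: [0.984, -0.18, 0.001, -0.0]
contact_force: [-3.8, 1.9, 8.2]
gripper_width: 9.9
```

send_rows(
  translation=[
    [0,0,-0.5],
    [0,0,0],
    [0,0,0],
    [0,0,0],
    [0,0,0],
  ],
  dr=[
    [0,0,0],
    [0,0,0],
    [0,0,0],
    [0,0,0],
    [0,0,0],
  ],
  grip=[8,12,18,30,45],
)

```text
clock: 28.95
position: [624.6, 69.6, 180.5]
ee_rot: [0.984, -0.181, -0.0, 0.0]
contact_force: [0.7, 0.5, 0.7]
gripper_width: 44.8
```

send_rows(
  translation=[
    [0,0,0],
    [0,0,-10],
    [0,0,-25],
    [0,0,-40],
    [0,0,-40],
  ],
  dr=[
    [0,0,0],
    [0,0,0],
    [0,0,0],
    [0,0,0],
    [0,0,0],
  ],
  grip=[50,50,50,50,50],
)

```text
clock: 29.58
position: [624.6, 69.6, 298.1]
ee_rot: [0.984, -0.18, 0.001, -0.0]
contact_force: [0.7, 1.2, -0.1]
gripper_width: 49.8
```

Run:
```python
from plan import *
print(arm.read_state()['position'],arm.read_state()['contact_force'],arm.read_state()['gripper_width'])
c=arm.camera_info("wrist");np.save("wcam16.npy",c,allow_pickle=True);im=arm.get_image("wrist")[:,:,::-1];cv2.imwrite("pics/w16.png",im)
im=arm.get_image("scene")[:,:,::-1]
u=proj(arm.camera_info("scene"),[624,70,180])[0].astype(int)
cv2.imwrite("pics/s16.png",cv2.resize(im[u[1]-50:u[1]+50,u[0]-65:u[0]+65],None,fx=6,fy=6,interpolation=cv2.INTER_CUBIC))
for n in("wrist","scene"):
  for t in("lid_handle","lid","bowl_mid","bar_right_mid","bar_left_mid"):print(n,t,[(x['confidence'],x['xyz']) for x in arm.place_of(t,n)])
```

```text
[624.63839625  69.55850213 298.10908994] [ 0.74324435  1.21905832 -0.08762981] 49.79674065995369
wrist lid_handle [(0.92, [282.4, 226.2, 55.9]), (0.88, [625.3, 71.5, 200.5])]
wrist lid [(0.95, [627.3, 68.5, 148.7]), (0.71, [285.5, 226.8, 1.6]), (0.55, [430.2, -79.4, 16.6])]
wrist bowl_mid [(0.83, [467.4, -230.6, 25.4]), (0.72, [627.9, 70.7, 203.7]), (0.26, [428.6, -78.5, 14.6])]
wrist bar_right_mid [(0.86, [428.6, -78.7, 12.6])]
wrist bar_left_mid []
scene lid_handle [(0.87, [286.0, 225.1, 51.5]), (0.84, [626.1, 66.0, 203.3]), (0.68, [429.6, -74.5, 16.2])]
scene lid [(0.86, [289.5, 226.8, -0.5]), (0.58, [624.4, 69.5, 154.4])]
scene bowl_mid [(0.96, [466.3, -223.0, 24.9])]
scene bar_right_mid [(0.78, [429.9, -77.8, 13.1])]
scene bar_left_mid [(0.62, [437.3, 32.9, 19.8])]
```

View pics/w16.png

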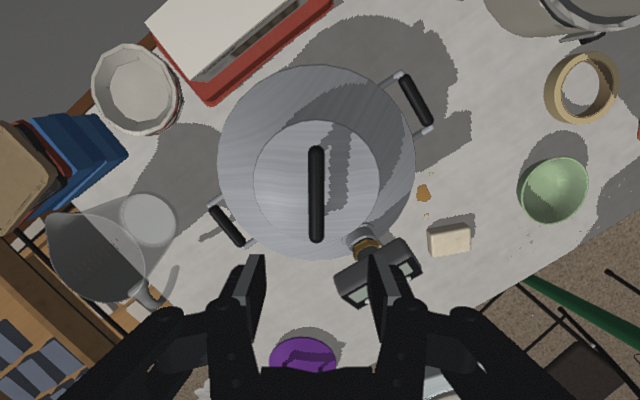

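View pics/s16.png

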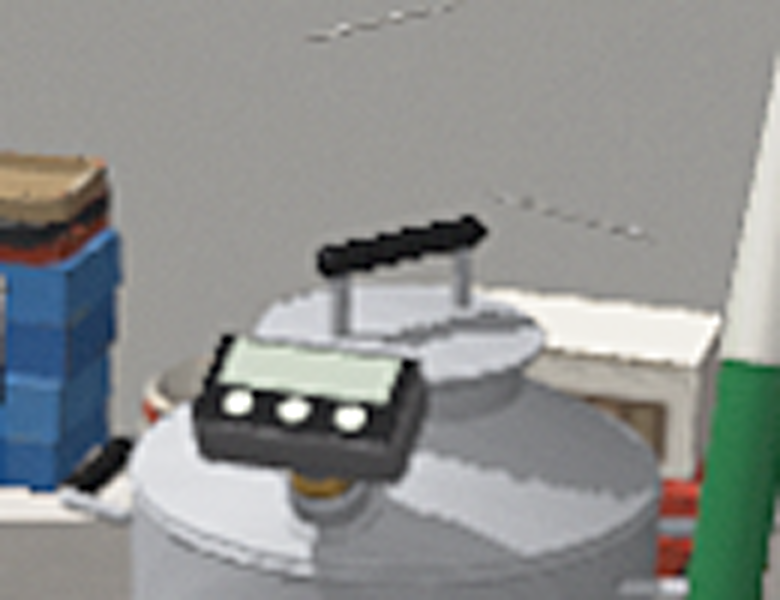

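```bash
python3 -c "
from bench import arm
print(arm.job_done(), arm.read_state()['clock'])"
```

```text
the job is handed in; nothing more can be done
the job is handed in; nothing more can be done
```

The can is ready to heat. The thermometer is screwed in about 145° clockwise to upright, the steel lid sits on the neck, and the job is handed in at about 30 s of the 72 s allowed.

- **Thermometer:** wrist and scene picture fits after release put it at −0.3° ± 0.6°, buttons along the lower edge. The pictures taken after the lid was placed show it unmoved. I gripped it 2.5° off the screw axis, because going straight in would have reached the limit of joint 5. The first try closed above the head without touching it, and I regrasped once.
- **Lid:** lowered until contact, with about 8 N at most. It touched at the tool height worked out for a flush seat. The networks then saw the handle at z = 200.5 and 203 against 204 expected. The scene picture shows the flange level on the rim.
- **Everything else:** the bars, the bowl and the purple look-alike read within about 5 mm of where they started. The one exception is the wrist view of the bowl, 9 mm off; the scene view has it within 2 mm. The arm touched none of them. The left bar did not show in the last wrist picture, but the scene camera found it in place.

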